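# Core up and level the casting board

## Task

Get the little casting board ready for pouring: stand one of the spare wooden cores in each mould pocket that is empty, leaving the filled pockets alone, then lay the spirit level lengthways on the bare middle of the board (it points from the mould to the black knob) and let go of it. Turn the knob of the levelling foot until the bubble rests in the middle between its two lines. Finish by pressing the level down firmly but not hard onto the board with the fingers, bubble still centred, and stay there: the job ends while you hold it pressed; the other things on the desk stay where they are.

Things in the scene. Friction and masses are not known exactly. Their poses are not given: they have to be found in the camera images.
- board: Plywood casting board, 200 x 360 x 12 mm (own x, y, z) on three feet, top 36 mm above the desk. Origin in mid-thickness over the two fixed feet, 40 mm in from one end: y runs lengthways from +40 to -320 mm. White mould block 200 x 62 x 13 mm on top, y -31 to +31. Bare from y -35 to -240. Levelling foot (knob) at y -285 mm. At the start the knob end is 0.6 to 1.7 mm low.
- pocket0 (a point): Centre of the floor of a round mould pocket, 39 mm across and 10 mm deep (floor 39 mm above the desk, mould top 49 mm). Four pockets stand 48 mm apart in a row along the board's x axis, pocket0 at x = -72 mm. Two hold a core at the start, two hold only a flat disc of release paper.
- pocket1 (a point): The same for the second pocket, at x = -24 mm on the board.
- pocket2 (a point): The same for the third pocket, at x = +24 mm on the board.
- pocket3 (a point): The same for the fourth pocket, at x = +72 mm on the board.
- core0: Upright round wooden core, 30 mm in diameter, 42 mm tall, 22 g, standing in one of the pockets (it sticks out 32 mm above the mould). Origin: centre of its underside.
- core1: A second such core, standing in another pocket.
- spare0: Spare core, the same as the others, standing on the desk to the left of the board. Origin: centre of its underside.
- spare1: The second spare core, also standing on the desk to the left of the board.
- level: Aluminium pocket spirit level, 150 long (own x), 22 wide (y), 36 mm tall (z), 0.19 to 0.26 kg, lying on its base on the desk right of the board. Origin: centre of its underside. The clear vial lies along x in a 60 mm gap in the middle of the top edge, 2 mm below it; the solid shoulders on either side, 30 to 75 mm off the middle, are 36 mm high and can be pressed.
- bubble (a joint): Bubble's middle along the level's own +x from the middle of the vial, m: 0 = centred, at most 0.0185 either way. It runs to the higher end, settles in about 1 s and moves 1.5 mm for each 1/1000 rad of slope. The bubble is 16 mm long, the two lines 20 mm apart.
- knob (a point): Middle of the levelling foot's knob, on its vertical axis, 76 mm above the desk. Round, fluted, black, 36 mm across, 62 to 88 mm above the desk, on a 10 mm spindle. Clockwise seen from above raises the knob end of the board, 4 mm a turn (3.3 mm of bubble travel per radian). It stays where left, needs under 0.1 N m, and does not itself move up or down.
- remover: Bystander: red jaw-type stapler remover, 55 x 40 x 25 mm, on the desk among the spare cores. Origin: about the middle of its underside.
- pencil: Bystander: hexagonal wooden pencil, 180 mm long, 7 mm thick, on the desk to the right, beyond the level. Origin: its middle.
- pen_stand: Bystander: transparent acrylic pen stand, 75 x 75 x 95 mm, with pens to 150 mm, at the back right.
- tiffin_lid: Bystander: flat aluminium tiffin lid, 132 mm across, 16 mm high, behind the board.
- cup: Bystander: clear plastic mixing cup, 70 mm across, 85 mm tall, at the back left.
Not all that is in view belongs to the job. Leave any blue or green look-alike of the spare1 alone. What is shaped like the core0 but green is not meant.

How it is judged:
By the outcome, as a careful person would: the job done as asked, in the order asked, and still so for the second after the job is handed in, while the arm keeps its last pose, push and grip.
It also fails if it takes over 72 s, if anything falls off the work surface, if the arm or the gripper's body presses on something with over 40 N, if the wrist force passes 120 N, or if a joint passes its speed limit or range.

## Robot

A 6-joint arm with a two-finger parallel gripper is mounted at the origin on the work surface. World frame = base frame: x ahead of the robot, y to its left, z up, the work surface at z = 0. Lengths are in m, angles in rad, forces in N, time in s.
With the tool pointing down it reaches from about 0.275 to 0.775 m from the base axis. Payload 14.6 kg.
Tool frame: the origin (TCP) lies midway between the tips of the shut fingers; the grasp point (between the pads) lies 19 mm behind it; z points along the fingers, y is the direction in which the jaws open and shut (so a half turn about z gives the same grasp; the last joint's range is limited). The gripper opens to 85 mm and grips with 20 to 120 N. Pads are 22 mm wide; open, the fingers measure 114 mm over their backs; the gripper's body (76 mm by 85 mm) begins 54 mm behind the grasp point. The pads swing forward as they close: fully open they stand 13 mm farther back than shut.
Start: joints at [1.029, 0.263, -0.048, 1.259, 0, 1.415], TCP at [0.198, 0.486, 0.231] pointing down, gripper open.
Joint ranges: [-2.65, 2.65], [-0.89, 1.7], [-1.18, 1.37], [-2.13, 2.11], [-1.35, 1.29], [-3.14, 3.14]. Speed limits (rad/s): [1.89, 1.89, 2.57, 2.79, 3.14, 3.14].

## Interface

Orientations are given as a unit quaternion [x, y, z, w].
In Python, from station import manip gives the robot as it stands. The module is installed in compiled form; this text tells all that it offers.
- The arm moves only by the tool send_rows, never from a script. Its argument "moves" is a list of rows, each an object with "claw": the opening, from 0 (shut) to 1 (fully open); "linear": the shift along the tool's x, y, z in m, a list of three; "spin": the turn about the tool's z in degrees. A call has 1 to 8 rows; each row shifts and turns the commanded pose from where the row before left it, along the tool's axes as they then stand; what a row does not reach is not made up. A row lasts 1/12 s, in which the tool goes at most 41.7 mm and 7.16 degrees, less where a joint would pass 70% of its speed; a pose out of reach is approached as far as the arm can. A call is refused whole if a number of a shift passes 0.0417 or a number of a turn 7.16, either way. A call with a gripper value outside its range is refused whole. The fingers move at their own pace and stop on an object; "force" is the grip in N (left out, the last holds). Time passes only in rows, so rows that do not move let the fingers close. It gives the time, the measured TCP pose, the force and the opening at its end, in the units of the state.
- manip.get_obs(): the state, without advancing time (a new reading comes with each control period).
- manip.capture(name): name is "scene" or "side" or "wrist"; returns the picture (384x512x3 uint8, blue, green, red); there is no depth.
- manip.camera_info(name): a dict with "fx", "fy", "cx", "cy" (pixels), "distortion" ([k1, k2, p1, p2, k3] as OpenCV has them; the pictures are not rectified), "rvec" (rotation vector, rad) and "tvec" (3), from world to camera coordinates, as OpenCV has them. Camera axes: x right, y down, z forward; pixel columns grow to the right and rows downward; lengths in m; the calibration is good to about 2 mm. A picture is of the moment at which its call begins: read the wrist's pose just before it. camera_info takes no time and is no camera call; for the wrist camera it gives the pose at the moment of the call.
- manip.finish_job(): hands the job in, once; it reports no verdict.
Trained networks look in the newest picture that a camera, given by its name, has taken for a name from the list of things; names that differ only in an ending like _2 or _b are one class to them, and where a whole thing is asked for, a point or a joint stands for the part that bears it (a point fixed in the world has none). Each returns a list of dicts, best first, with "confidence" (0 to 1); they miss things now and then, are a little off and sometimes report something else, mostly with a low value. They report only what shows in the picture. A call takes as long as a camera call. They do not tell look-alikes from the thing itself.
- manip.recognise(camera, query): "point" ([row, column] in pixels, amid what is visible of it).
- manip.spot_point(camera, query): "point" ([row, column] in pixels: a listed point, or the origin of a listed thing).
The state is a dict: "clock": time; "joint_positions": joint angles; "joint_vel": joint speeds; "joint_efforts": joint torques, N m; "tool_pos": TCP position; "tool_rot": TCP orientation; "ft_force": force on the tool from outside, world axes, zero at the start; "ft_torque": the same for the moment, N m; "grip_width": opening from 0.0 (shut) to 1.0 (fully open).
Only numpy, scipy, OpenCV 4.12 (cv2) and the standard library are available. Lean on these libraries where they do the work, as an engineer would, in place of code of your own. Each camera call takes 0.05 s, during which the arm holds its last target.

## Working session

There is one attempt and no reset: what is moved stays moved. The work goes in short steps, Python scripts to look and compute and a tool call to move; the robot and the scene stay as the last step left them, time stands still between calls to the robot, and variables do not carry over. Pictures are saved under pics/ and viewed, and the job is handed in when it is done.

Besides the shell and the picture viewer there is one more tool, called after "Emit:" by a JSON object that holds its "op" and its "data", one argument or row to a line. send_rows: Moves the arm, as the interface text tells. Its arguments: {"type":"object","properties":{"moves":{"type":"array","items":{"type":"object","properties":{"claw":{"type":"number"},"linear":{"type":"array","items":{"type":"number"}},"spin":{"type":"number"}}}},"force":{"type":"number"}},"required":["moves"]}

```bash
ls; mkdir -p pics
cat > h.py <<'E'
import numpy as np, cv2
from station import manip
from scipy.spatial.transform import Rotation as R
def snap(c,fn):
    im=manip.capture(c); cv2.imwrite('pics/'+fn,im); return im
def ray(c,rc):
    i=manip.camera_info(c)
    K=np.array([[i['fx'],0,i['cx']],[0,i['fy'],i['cy']],[0,0,1.]])
    p=cv2.undistortPoints(np.array([[[rc[1],rc[0]]]],float),K,np.array(i['distortion'],float))[0,0]
    Rm=cv2.Rodrigues(np.array(i['rvec'],float))[0]; t=np.array(i['tvec'],float).ravel()
    return -Rm.T@t, Rm.T@np.array([p[0],p[1],1.])
def onz(c,rc,z):
    o,d=ray(c,rc); return o+d*(z-o[2])/d[2]
def proj(c,P):
    i=manip.camera_info(c)
    K=np.array([[i['fx'],0,i['cx']],[0,i['fy'],i['cy']],[0,0,1.]])
    q=cv2.projectPoints(np.array(P,float).reshape(-1,1,3),np.array(i['rvec'],float),np.array(i['tvec'],float),K,np.array(i['distortion'],float))[0].reshape(-1,2)
    return q[:,::-1]
E
python3 - <<'E'
from h import *
o=manip.get_obs(); print(o)
for c in ['scene','side','wrist']:
    snap(c,c+'0.png'); i=manip.camera_info(c); print(c,i, )
    for q in ['pocket0','pocket1','pocket2','pocket3','core0','spare0','spare1','level','knob','bubble','board','remover','pencil']:
        r=manip.spot_point(c,q); print(c,q,[(np.round(x['point'],1).tolist(),round(x['confidence'],2)) for x in r[:4]])
print(manip.get_obs()['clock'])
E
```

```text
pics
{'clock': 0.0, 'joint_positions': array([ 1.02868516e+00,  2.63529034e-01, -4.89474677e-02,  1.25940261e+00,
        2.26127248e-07,  1.41551422e+00]), 'joint_vel': array([-0.00057409,  0.00024835, -0.00110034,  0.00032777,  0.00182989,
       -0.00148578]), 'joint_efforts': array([-7.93067957e-04, -6.37623954e+01,  3.84567189e+01,  1.36156604e-02,
       -1.53583110e-04,  2.91460833e-05]), 'tool_pos': array([0.1979076 , 0.48596584, 0.23081807]), 'tool_rot': array([ 1.92210842e-01,  9.81353504e-01, -5.08770184e-04, -1.85084804e-04]), 'ft_force': array([ 0.33183439, -0.09176005, -0.07656584]), 'ft_torque': array([-0.03854839,  0.02735221,  0.01148311]), 'grip_width': 0.9983214155840204}
scene {'fx': 389.2732380721305, 'fy': 389.2732380721305, 'cx': 257.0999675492925, 'cy': 196.72048204337452, 'distortion': array([0.02237496, 0.        , 0.        , 0.        , 0.        ]), 'rvec': array([ 2.12687832,  1.40246067, -0.46448776]), 'tvec': array([-0.21769214, -0.35509246,  1.41796241])}
scene pocket0 [([171.9, 280.9], 0.73), ([192.6, 292.9], 0.73), ([158.9, 275.2], 0.7), ([179.5, 28
[... 196 characters left out ...]
75.2], 0.7), ([179.5, 289.4], 0.66)]
scene pocket3 [([171.9, 280.9], 0.73), ([192.6, 292.9], 0.73), ([158.9, 275.2], 0.7), ([179.5, 289.4], 0.66)]
scene core0 [([156.0, 299.7], 0.53), ([182.3, 290.0], 0.43), ([168.5, 279.3], 0.41)]
scene spare0 [([149.9, 326.1], 0.6), ([167.2, 344.0], 0.58), ([132.4, 310.6], 0.56), ([150.6, 350.3], 0.51)]
scene spare1 [([149.9, 326.1], 0.6), ([167.2, 344.0], 0.58), ([132.4, 310.6], 0.56), ([150.6, 350.3], 0.51)]
scene level [([225.3, 130.7], 0.92)]
scene knob [([200.6, 190.7], 0.7)]Traceback (most recent call last):
  File "<stdin>", line 6, in <module>
ValueError: it knows: board, core, cup, knob, level, pen_stand, pencil, pocket, remover, spare, tiffin_lid
```

Run:
```python
from h import *
for c in ['scene','side','wrist']:
    im=snap(c,c+'0.png'); cv2.imwrite('pics/'+c+'0b.png',cv2.resize(im,(800,600),interpolation=cv2.INTER_CUBIC))
    if c!='scene': print(manip.camera_info(c))
    for q in ['pocket0','core0','spare0','level','knob','board','remover','pencil']:
        r=manip.spot_point(c,q); print(c,q,[(np.round(x['point'],1).tolist(),round(x['confidence'],2)) for x in r[:6]])
print(manip.get_obs()['clock'])
```

```text
scene pocket0 [([170.8, 279.9], 0.84), ([194.5, 294.7], 0.72), ([177.4, 287.8], 0.71), ([162.9, 271.6], 0.69), ([175.8, 283.7], 0.27), ([199.6, 193.1], 0.19)]
scene core0 [([156.1, 300.9], 0.69), ([168.3, 276.6], 0.64)]
scene spare0 [([148.9, 351.4], 0.71), ([134.6, 311.5], 0.63), ([166.6, 346.4], 0.48), ([149.9, 322.0], 0.47)]
scene level [([221.9, 131.0], 0.77)]
scene knob [([198.2, 192.9], 0.59)]
scene board [([175.9, 283.6], 0.68), ([179.4, 288.5], 0.51)]
scene remover [([188.9, 371.7], 0.78)]
scene pencil [([273.2, 134.5], 0.76)]
{'fx': 450.2270759660409, 'fy': 450.2270759660409, 'cx': 258.62974039718074, 'cy': 193.42597657830336, 'distortion': array([-0.1207749,  0.       ,  0.       ,  0.       ,  0.       ]), 'rvec': array([ 0.15074568, -2.86372675,  1.17722572]), 'tvec': array([0.55258094, 0.0868799 , 1.04908343])}
side pocket0 [([240.6, 278.9], 0.98), ([241.2, 299.0], 0.92), ([242.7, 255.3], 0.85), ([242.8, 318.7], 0.64)]
side core0 [([241.5, 277.7], 0.71), ([240.3, 297.1], 0.58), ([292.5, 320.6], 0.58)]
side spare0 [([330.9, 360.0], 0.74), ([335.7, 264.1], 0.73), ([370.6, 304.9], 0.7), ([331.5, 321.8], 0.65)]
side level [([128.3, 306.1], 0.75)]
side knob [([149.7, 292.5], 0.7), ([242.5, 276.3], 0.39)]
side board [([246.9, 289.3], 0.89)]
side remover [([350.8, 214.6], 0.69)]
side pencil [([119.5, 254.1], 0.57)]
{'fx': 288.32388903556654, 'fy': 288.32388903556654, 'cx': 260.76798997999254, 'cy': 196.0478648503847, 'distortion': array([-0.03708116,  0.        ,  0.        ,  0.        ,  0.        ]), 'rvec': array([-2.40085501, -1.61456923, -0.23447422]), 'tvec': array([-0.52478291, -0.03586389,  0.37931465])}
wrist pocket0 []
wrist core0 []
wrist spare0 [([293.9, 173.8], 0.73), ([327.9, 253.4], 0.5)]
wrist level []
wrist knob []
wrist board []
wrist remover []
wrist pencil []
1.85
```

View pics/scene0b.png

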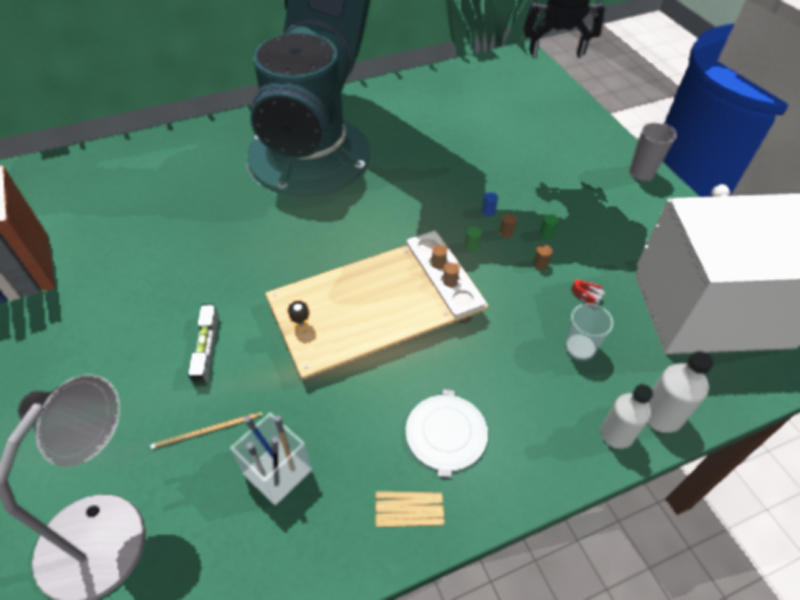

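View pics/side0b.png

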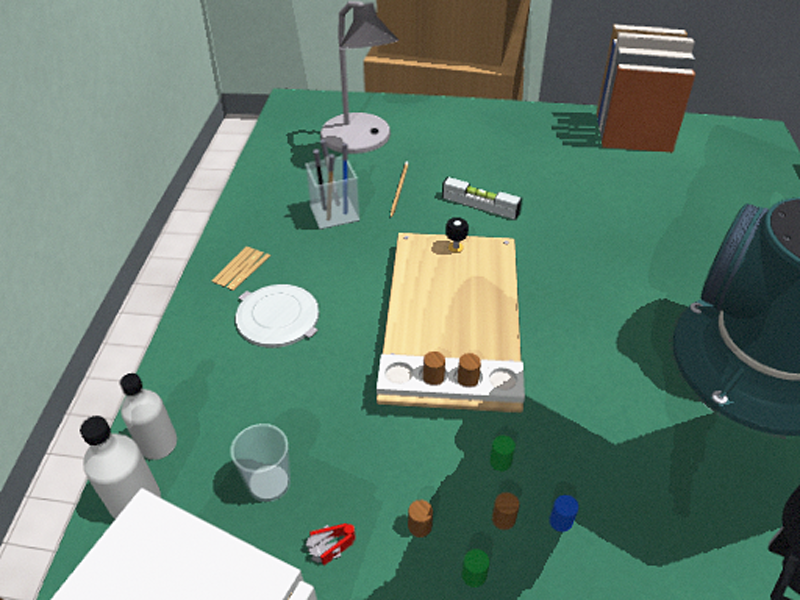

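View pics/wrist0b.png

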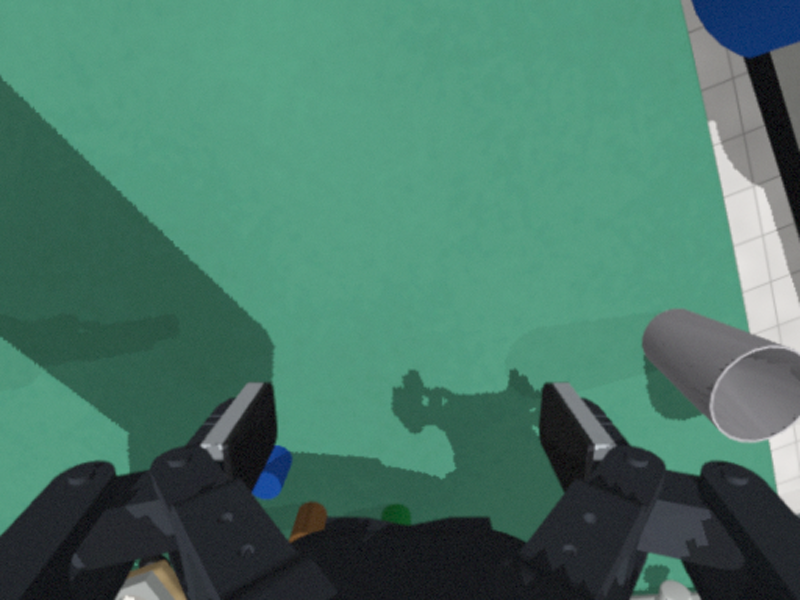

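Run:
```python
from h import *
S=lambda *p:[onz('scene',x,0.0) for x in p]
for n,z,ps,pd in [('spares',0,[(148.9,351.4),(134.6,311.5),(166.6,346.4),(149.9,322)],[(330.9,360),(335.7,264.1),(370.6,304.9),(331.5,321.8)]),
 ('pockets',.039,[(170.8,279.9),(194.5,294.7),(177.4,287.8),(162.9,271.6)],[(240.6,278.9),(241.2,299),(242.7,255.3),(242.8,318.7)]),
 ('level',0,[(221.9,131)],[(128.3,306.1)]),('knob',.076,[(198.2,192.9)],[(149.7,292.5)]),('rem',0,[(188.9,371.7)],[(350.8,214.6)]),('pencil',0,[(273,134.5)],[(119.5,254)])]:
    print(n,'scene',[np.round(onz('scene',p,z)[:2],3).tolist() for p in ps],'side',[np.round(onz('side',p,z)[:2],3).tolist() for p in pd])
# board corners from side 800px picture
for nm,c,f,pts in [('side','side',512/800,[(233,397),(237,518),(395,377),(401,524),(355,383),(358,521)]),('scene','scene',512/800,[(295,267),(376,303),(307,486),(234,432)])]:
    print(nm,[np.round(onz(c,(p[0]*f,p[1]*f),.036 if i<2 or nm=='scene' else (.049 if i>3 else .036))[:2],3).tolist() for i,p in enumerate(pts)])
```

```text
spares scene [[0.435, 0.384], [0.325, 0.296], [0.496, 0.328], [0.402, 0.293]] side [[0.324, 0.293], [0.511, 0.321], [0.429, 0.384], [0.399, 0.301]]
pockets scene [[0.461, 0.111], [0.558, 0.111], [0.493, 0.121], [0.422, 0.102]] side [[0.499, 0.114], [0.455, 0.111], [0.55, 0.125], [0.413, 0.111]]
level scene [[0.441, -0.337]] side [[0.451, -0.348]]
knob scene [[0.487, -0.163]] side [[0.486, -0.153]]
rem scene [[0.603, 0.351]] side [[0.601, 0.363]]
pencil scene [[0.6, -0.362]] side [[0.61, -0.375]]
side [[0.588, -0.193], [0.382, -0.205], [0.577, 0.153], [0.376, 0.143], [0.576, 0.092], [0.381, 0.077]]
scene [[0.399, -0.205], [0.59, -0.197], [0.58, 0.152], [0.375, 0.14]]
```

```bash
cat >> h.py <<'E'
def tool():
    o=manip.get_obs(); return np.array(o['tool_pos']),R.from_quat(o['tool_rot'])
def st():
    o=manip.get_obs(); p,r=tool(); y=r.apply([0,1,0])
    print('t',round(o['clock'],2),'pos',np.round(p,4),'jaw',round(np.degrees(np.arctan2(y[1],y[0])),2),'tz',np.round(r.apply([0,0,1]),3),'F',np.round(o['ft_force'],1),'g',round(o['grip_width'],3),'j',np.round(o['joint_positions'],2))
def delta(tgt,jaw=None):
    p,r=tool(); y=r.apply([0,1,0]); a=np.degrees(np.arctan2(y[1],y[0]))
    print('lin tool',np.round(r.inv().apply(np.array(tgt)-p),4), 'spin', None if jaw is None else round(((-(jaw-a)+90)%180)-90,2))
    if jaw is not None:
        j=np.radians(jaw if abs(((jaw-a+180)%360)-180)<=90 else jaw+180); Rn=np.array([[np.sin(j)*-1,np.cos(j),0],[np.cos(j),np.sin(j),0],[0,0,-1]]) # rows=tool x,y,z in world
        print('after spin lin', np.round(Rn@(np.array(tgt)-p),4) )
E
python3 - <<'E'
from h import *
st()
o,d=ray('wrist',(196,260)); p,r=tool()
print(r.inv().apply(o-p), r.inv().apply(d), r.apply([1,0,0]), proj('wrist',[p]))
delta([.45,.31,.2],93)
E
```

```text
t 1.85 pos [0.1981 0.4862 0.2313] jaw 67.84 tz [ 0. -0. -1.] F [-0.3 -0.1  0.1] g 0.998 j [ 1.03  0.26 -0.05  1.26 -0.    1.42]
[ 0.07350762 -0.00028625 -0.14266776] [-0.28407204 -0.0024999   0.9588034 ] [-9.26119267e-01  3.77230833e-01 -3.38205808e-05] [[250.69540655 261.24143828]]
lin tool [-0.2998 -0.0682  0.0313] spin -25.16
after spin lin [-0.2424 -0.1892  0.0313]
```

Emit:
{"op": "send_rows", "data": {
  "moves": [
    {"spin":-6.29,"claw":0.7},
    {"spin":-6.29},
    {"spin":-6.29},
    {"spin":-6.29},
    {"linear":[-0.028,-0.0235,0]},
    {"linear":[-0.028,-0.0235,0]},
    {"linear":[-0.028,-0.0235,0]},
    {"linear":[-0.028,-0.0235,0]}
  ]
}}

```text
$.moves[0]: bad value
```

Emit:
{"op": "send_rows", "data": {
  "moves": [
    {"linear":[-0.028,-0.0235,0]},
    {"linear":[-0.028,-0.0235,0]},
    {"linear":[-0.028,-0.0235,0]},
    {"linear":[-0.028,-0.0235,0]},
    {"linear":[0,0,0]},
    {"linear":[0,0,0]}
  ]
}}

```text
$.moves[0]: bad value
```

Run:
```python
from h import *
st()
im=snap('wrist','w1.png'); cv2.imwrite('pics/w1b.png',cv2.resize(im,(800,600),interpolation=cv2.INTER_CUBIC))
for q,z in [('pocket0',.039),('core0',.039),('spare0',0)]:
    for f in [manip.spot_point]:
        r=f('wrist',q); print(q,[(np.round(x['point'],1).tolist(),round(x['confidence'],2),np.round(onz('wrist',x['point'],z)[:2],3).tolist()) for x in r[:6]])
```

```text
t 1.85 pos [0.1981 0.4862 0.2313] jaw 67.84 tz [ 0. -0. -1.] F [-0.3 -0.1  0.1] g 0.998 j [ 1.03  0.26 -0.05  1.26 -0.    1.42]
pocket0 []
core0 []
spare0 [([295.2, 178.2], 0.94, [0.331, 0.297]), ([327.6, 199.9], 0.78, [0.397, 0.301]), ([328.7, 253.9], 0.52, [0.431, 0.379])]
```

View pics/w1b.png

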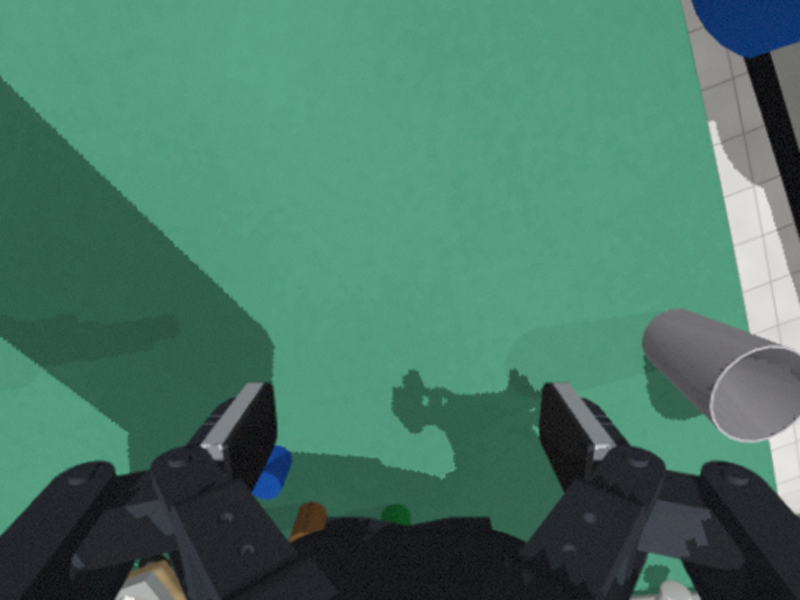

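Emit:
{"op": "send_rows", "data": {
  "moves": [
    {"linear":[0,0,0],"spin":-6.29,"claw":0.7},
    {"linear":[0,0,0],"spin":-6.29,"claw":0.7},
    {"linear":[0,0,0],"spin":-6.29,"claw":0.7},
    {"linear":[0,0,0],"spin":-6.29,"claw":0.7},
    {"linear":[-0.0316,-0.0237,0],"spin":0,"claw":0.7},
    {"linear":[-0.0316,-0.0237,0],"spin":0,"claw":0.7},
    {"linear":[-0.0316,-0.0237,0],"spin":0,"claw":0.7},
    {"linear":[-0.0316,-0.0237,0],"spin":0,"claw":0.7}
  ],
  "force": 30
}}

```text
clock: 2.72
tool_pos: [0.3303, 0.3971, 0.2314]
tool_rot: [-0.027, 1.0, 0.0, 0.0]
ft_force: [0.8, 1.1, 0.1]
grip_width: 0.697
```

Emit:
{"op": "send_rows", "data": {
  "moves": [
    {"linear":[-0.0316,-0.0237,0],"spin":0,"claw":0.7},
    {"linear":[-0.0316,-0.0237,0],"spin":0,"claw":0.7},
    {"linear":[-0.0316,-0.0237,0],"spin":0,"claw":0.7},
    {"linear":[-0.0316,-0.0237,0],"spin":0,"claw":0.7},
    {"linear":[0,0,0],"spin":0,"claw":0.7},
    {"linear":[0,0,0],"spin":0,"claw":0.7}
  ]
}}

```text
clock: 3.22
tool_pos: [0.4618, 0.3089, 0.2308]
tool_rot: [-0.025, 1.0, -0.0, -0.0]
ft_force: [0.6, -0.8, -0.5]
grip_width: 0.701
```

```bash
cat > look.py <<'E'
import sys
from h import *
st()
n=sys.argv[1]; cam=sys.argv[2] if len(sys.argv)>2 else 'wrist'
im=snap(cam,n+'.png'); cv2.imwrite('pics/'+n+'b.png',cv2.resize(im,(800,600),interpolation=cv2.INTER_CUBIC))
for q,z in [('pocket0',.039),('spare0',0),('knob',.076),('level',0)]:
    r=manip.spot_point(cam,q); print(q,[(np.round(x['point'],1).tolist(),round(x['confidence'],2),np.round(onz(cam,x['point'],z)[:2],3).tolist()) for x in r[:6]])
E
python3 look.py w2
```

```text
t 3.22 pos [0.4618 0.3089 0.2308] jaw 92.82 tz [-0.001 -0.    -1.   ] F [ 0.6 -0.8 -0.5] g 0.701 j [0.44 0.32 0.03 1.28 0.   0.39]
pocket0 [([161.1, 98.0], 0.91, [0.453, 0.117]), ([235.9, 104.8], 0.91, [0.549, 0.116]), ([121.6, 89.6], 0.87, [0.407, 0.112]), ([199.9, 103.0], 0.78, [0.501, 0.118]), ([120.2, 255.8], 0.32, [0.397, 0.302])]
spare0 [([56.7, 255.4], 0.98, [0.324, 0.297]), ([118.1, 254.0], 0.96, [0.395, 0.299]), ([197.1, 269.4], 0.87, [0.498, 0.325]), ([149.7, 317.4], 0.56, [0.431, 0.383])]
knob []
level [([179.7, 103.8], 0.55, [0.485, 0.101])]
```

View pics/w2b.png

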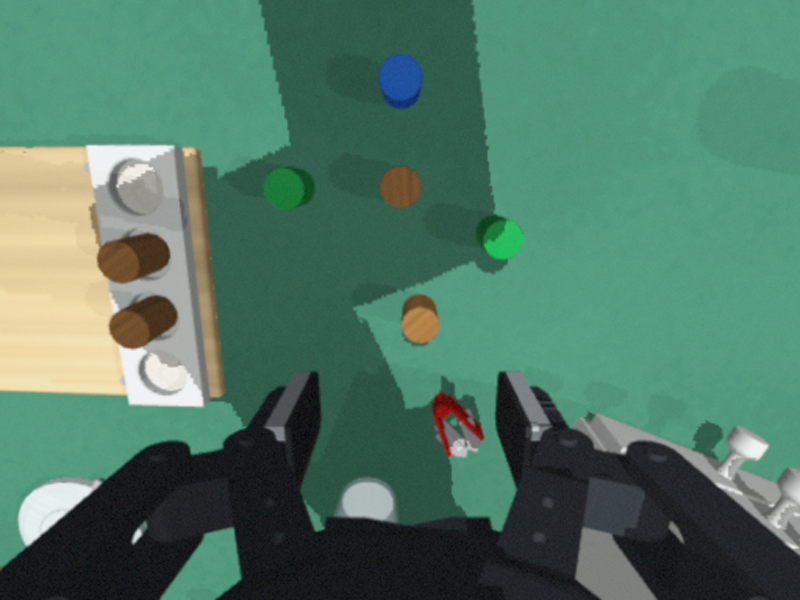

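Run:
```python
from h import *
f=512/800
# top faces
for n,p,z in [('A top',(322,421),.042),('B top',(187,401),.042),('mTL',(147,87),.049),('mTR',(147,180),.049),('mBL',(404,128),.049),('mBR',(405,205),.049),('p0 rim',(186,136),.049),('p3 rim',(372,163),.049),('c1top',(263,119),.081),('c2top',(329,129),.081)]:
    print(n,np.round(onz('wrist',(p[0]*f,p[1]*f),z)[:2],4))
im=cv2.imread('pics/w2.png'); hsv=cv2.cvtColor(im,cv2.COLOR_BGR2HSV)
m=((hsv[...,0]<18)&(hsv[...,1]>120)).astype('uint8')
n,l,s,c=cv2.connectedComponentsWithStats(m)
for i in range(1,n):
    if s[i,4]>80: print(s[i],c[i])
cv2.imwrite('pics/crop.png',cv2.resize(im[80:290,30:180],None,fx=4,fy=2.8*1.0,interpolation=cv2.INTER_CUBIC) if 0 else cv2.resize(im[85:270,40:185],None,fx=3.2,fy=3.2,interpolation=cv2.INTER_CUBIC))
```

```text
A top [0.4966 0.3237]
B top [0.3959 0.3031]
mTL [0.3788 0.0832]
mTR [0.3763 0.1494]
mBL [0.578  0.0884]
mBR [0.5749 0.1525]
p0 rim [0.404  0.1156]
p3 rim [0.5474 0.1209]
c1top [0.4531 0.1172]
c2top [0.4999 0.1183]
[244 107  25  26 508] [255.88582677 119.16929134]
[ 62 150  46  31 990] [ 84.24141414 164.57575758]
[258 189  23  30 546] [268.31684982 203.95238095]
[ 70 190  42  32 911] [ 90.62897914 205.68935236]
[277 251  33  41 396] [288.5479798  267.03282828]
```

View pics/crop.png

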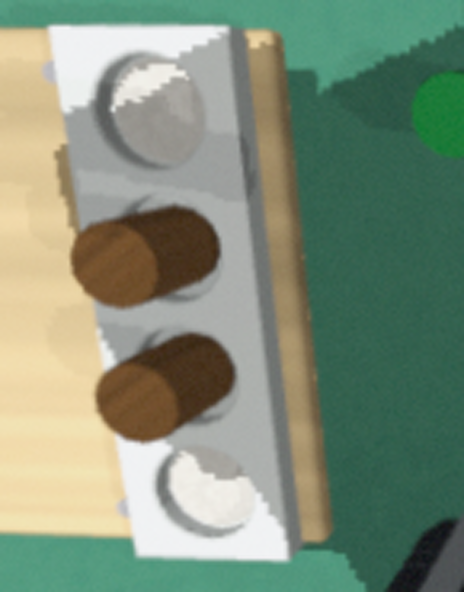

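Run:
```python
from h import *
delta([.4966,.3237,.014],91.7)
```

```text
lin tool [-0.0376  0.0109  0.2175] spin 1.38
after spin lin [-0.0374  0.0118  0.2175]
```

Emit:
{"op": "send_rows", "data": {
  "moves": [
    {"linear":[-0.0187,0.0059,0],"spin":1.38,"claw":0.7},
    {"linear":[-0.0187,0.0059,0.02],"spin":0,"claw":0.7},
    {"linear":[0,0,0.039],"spin":0,"claw":0.7},
    {"linear":[0,0,0.039],"spin":0,"claw":0.7},
    {"linear":[0,0,0.039],"spin":0,"claw":0.7},
    {"linear":[0,0,0.03],"spin":0,"claw":0.7},
    {"linear":[0,0,0.0],"spin":0,"claw":0.7}
  ]
}}

```text
clock: 4.05
tool_pos: [0.4937, 0.3227, 0.0593]
tool_rot: [-0.015, 1.0, -0.002, -0.004]
ft_force: [-0.4, -1.1, -0.4]
grip_width: 0.698
```

```bash
python3 look.py w3
python3 - <<'E'
from h import *
delta([.4966,.3237,.014],91.7)
E
```

```text
t 4.05 pos [0.4937 0.3227 0.0593] jaw 91.7 tz [-0.007 -0.003 -1.   ] F [-0.4 -1.1 -0.4] g 0.698 j [ 0.44  0.48 -0.2   0.9   0.    0.41]
pocket0 []
spare0 [([133.6, 343.3], 0.9, [0.438, 0.382]), ([77.6, 230.9], 0.85, [0.403, 0.301]), ([224.4, 259.3], 0.55, [0.509, 0.324])]
knob []
level []
lin tool [ 0.0019 -0.0006  0.0527] spin -0.05
after spin lin [ 0.0018 -0.0005  0.0527]
```

View pics/w3b.png

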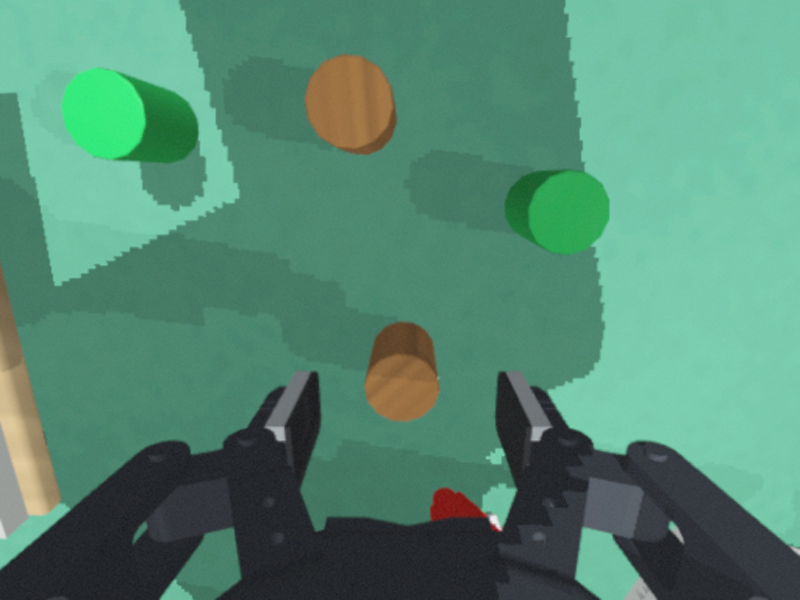

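Run:
```python
from h import *
f=512/800
print(onz('wrist',(386*f,402*f),.042), onz('wrist',(105*f,349*f),.042))
```

```text
[0.50866186 0.32257287 0.042     ] [0.40287437 0.30165024 0.042     ]
```

Emit:
{"op": "send_rows", "data": {
  "moves": [
    {"linear":[0,0,0.0],"spin":0,"claw":0.7},
    {"linear":[0,0,0.0],"spin":0,"claw":0.7}
  ]
}}

```text
clock: 4.47
tool_pos: [0.498, 0.3238, 0.0657]
tool_rot: [-0.014, 1.0, 0.0, 0.001]
ft_force: [0.5, 0.9, 0.5]
grip_width: 0.698
```

Run:
```python
from h import *
st()
delta([.4966,.3237,.014],91.7)
```

```text
t 4.47 pos [0.498  0.3238 0.0657] jaw 91.62 tz [ 0.002  0.001 -1.   ] F [0.5 0.9 0.5] g 0.698 j [ 0.44  0.47 -0.19  0.91  0.    0.41]
lin tool [ 0.0015 -0.0001  0.0517] spin -0.08
after spin lin [ 0.0014 -0.      0.0517]
```

Run:
```python
from h import *
im=snap('wrist','w4.png')
hsv=cv2.cvtColor(im,cv2.COLOR_BGR2HSV)
cv2.imwrite('pics/w4b.png',cv2.resize(im[180:290,200:310],None,fx=5,fy=5,interpolation=cv2.INTER_CUBIC))
# predicted outline of top circle for candidates
t=np.linspace(0,2*np.pi,60)
big=cv2.resize(im,None,fx=1,fy=1)
out=cv2.resize(im,None,fx=4,fy=4,interpolation=cv2.INTER_CUBIC)
for c,col in [((.4966,.3237),(255,0,0)),((.503,.3237),(0,255,255))]:
    q=proj('wrist',np.c_[c[0]+.015*np.cos(t),c[1]+.015*np.sin(t),np.full(60,.042)])
    cv2.polylines(out,[np.round(q[:,::-1]*4+2).astype(np.int32)],True,col,1)
cv2.imwrite('pics/w4c.png',out[720:1250,750:1300])
```

```text
(no output)
```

View pics/w4c.png

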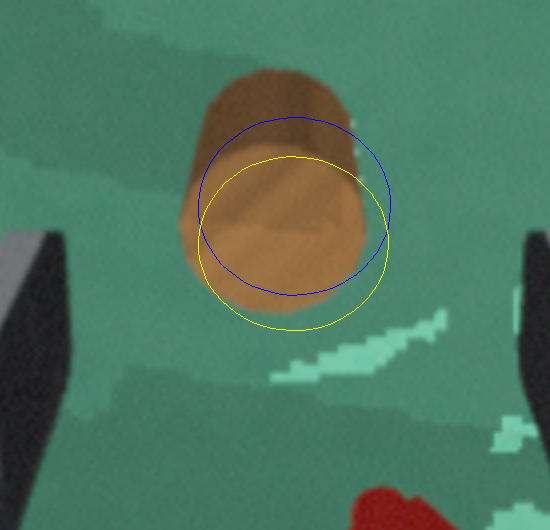

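Emit:
{"op": "send_rows", "data": {
  "moves": [
    {"linear":[-0.002,-0.0022,0.0],"spin":0,"claw":0.7},
    {"linear":[0,0,0.026],"spin":0,"claw":0.7},
    {"linear":[0,0,0.0257],"spin":0,"claw":0.7},
    {"linear":[0,0,0.0],"spin":0,"claw":0.7},
    {"linear":[0,0,0.0],"spin":0,"claw":0.2},
    {"linear":[0,0,0.0],"spin":0,"claw":0.2},
    {"linear":[0,0,0.0],"spin":0,"claw":0.2},
    {"linear":[0,0,0.0],"spin":0,"claw":0.2}
  ]
}}

```text
clock: 5.18
tool_pos: [0.5003, 0.3216, 0.0141]
tool_rot: [-0.014, 1.0, 0.0, 0.001]
ft_force: [-0.5, -0.3, 7.8]
grip_width: 0.343
```

```bash
python3 look.py w5
```

```text
t 5.18 pos [0.5003 0.3216 0.0141] jaw 91.62 tz [ 0.002  0.001 -1.   ] F [-0.5 -0.3  7.8] g 0.343 j [ 0.43  0.52 -0.26  0.79 -0.    0.41]
pocket0 []
spare0 [([48.5, 218.2], 0.89, [0.397, 0.298]), ([242.5, 260.0], 0.75, [0.502, 0.321]), ([124.8, 370.0], 0.7, [0.432, 0.378])]
knob []
level []
```

View pics/w5b.png

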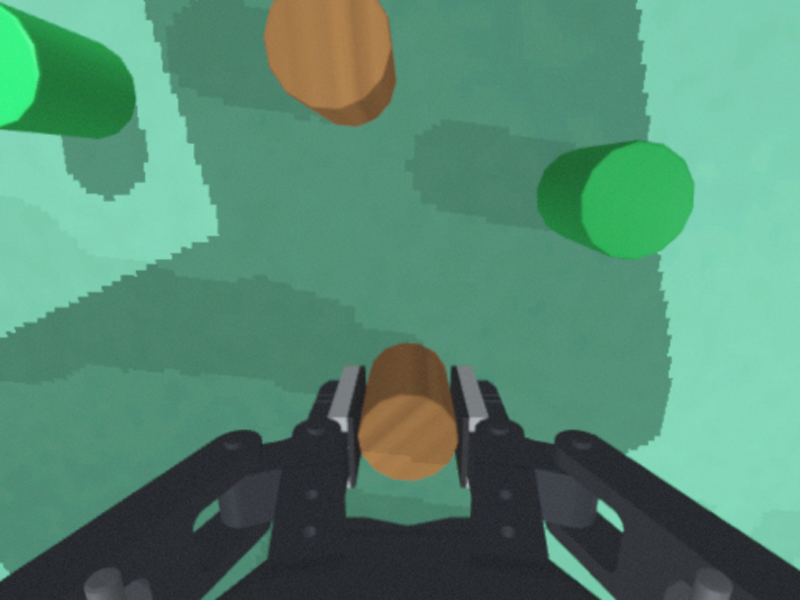

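Emit:
{"op": "send_rows", "data": {
  "moves": [
    {"linear":[0,0,-0.0265],"spin":0,"claw":0.2},
    {"linear":[0,0,-0.0265],"spin":0,"claw":0.2},
    {"linear":[0,0,-0.0265],"spin":0,"claw":0.2},
    {"linear":[0,0,-0.0265],"spin":0,"claw":0.2},
    {"linear":[0,0,0.0],"spin":0,"claw":0.2},
    {"linear":[-0.0085,-0.0338,0.0],"spin":0,"claw":0.2},
    {"linear":[-0.0085,-0.0338,0.0],"spin":0,"claw":0.2},
    {"linear":[-0.0085,-0.0338,0.0],"spin":0,"claw":0.2}
  ]
}}

```text
clock: 6.1
tool_pos: [0.5279, 0.2198, 0.1192]
tool_rot: [-0.015, 1.0, 0.0, 0.001]
ft_force: [0.6, 0.2, -0.1]
grip_width: 0.34
```

Emit:
{"op": "send_rows", "data": {
  "moves": [
    {"linear":[-0.0085,-0.0338,0.0],"spin":0,"claw":0.2},
    {"linear":[-0.0085,-0.0338,0.0],"spin":0,"claw":0.2},
    {"linear":[0,-0.0338,0],"spin":0,"claw":0.2},
    {"linear":[0,0,0],"spin":0,"claw":0.2},
    {"linear":[0,0,0.0],"spin":0,"claw":0.2},
    {"linear":[0,0,0],"spin":0,"claw":0.2}
  ]
}}

```text
clock: 6.6
tool_pos: [0.5476, 0.1199, 0.1189]
tool_rot: [-0.014, 1.0, 0.0, 0.0]
ft_force: [-1.0, 0.2, -0.9]
grip_width: 0.341
```

```bash
python3 look.py w6
python3 - <<'E'
from h import *
delta([.548,.120,.053],91.7)
E
```

```text
t 6.6 pos [0.5476 0.1199 0.1189] jaw 91.6 tz [ 0.  0. -1.] F [-1.   0.2 -0.9] g 0.341 j [ 0.07  0.38 -0.19  1.    0.    0.04]
pocket0 []
spare0 [([240.4, 260.1], 0.8, [0.597, 0.122]), ([24.9, 482.9], 0.71, [0.398, 0.301])]
knob []
level [([331.8, 400.4], 0.71, [0.706, 0.282])]
lin tool [-0.0005 -0.0006  0.0656] spin -0.0
after spin lin [-0.0005 -0.0006  0.0656]
```

View pics/w6b.png

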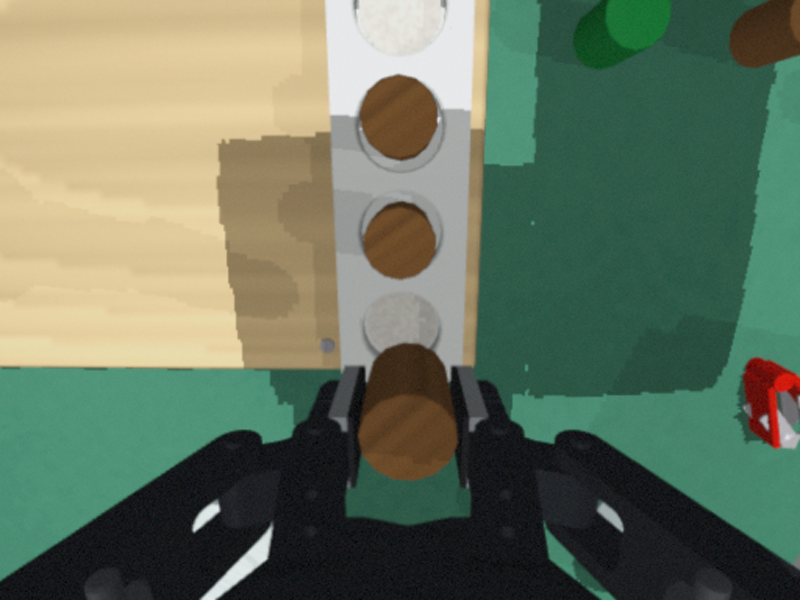

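```bash
cat > ov.py <<'E'
from h import *
def ov(c,im,items,fn,crop=None,s=3):
    t=np.linspace(0,2*np.pi,60)
    out=cv2.resize(im,None,fx=s,fy=s,interpolation=cv2.INTER_CUBIC)
    for x,y,z,r,col in items:
        q=proj(c,np.c_[x+r*np.cos(t),y+r*np.sin(t),np.full(60,z)])
        cv2.polylines(out,[np.round(q[:,::-1]*s+s/2).astype(np.int32)],True,col,1)
    if crop: out=out[crop[0]*s:crop[1]*s,crop[2]*s:crop[3]*s]
    cv2.imwrite('pics/'+fn,out)
E
python3 - <<'E'
from ov import *
im=cv2.imread('pics/w6.png')
a=np.radians(1.7);o=np.array([.476,.118])
it=[]
for k in [-.072,-.024,.024,.072]:
    p=o+k*np.array([np.cos(a),np.sin(a)]); it.append((p[0],p[1],.049,.0195,(255,0,0)));it.append((p[0],p[1],.039,.0195,(0,0,255)))
for k in [-.024,.024]:
    p=o+k*np.array([np.cos(a),np.sin(a)]); it.append((p[0],p[1],.081,.015,(255,255,0)))
# held core bottom ~ tcp-.014
p,r=tool(); it.append((p[0],p[1],p[2]-.014,.015,(0,255,255))); it.append((p[0],p[1],p[2]+.028,.015,(0,255,255)))
ov('wrist',im,it,'o6.png',(0,310,150,400),2 if 0 else 2)
E
```

```text
(no output)
```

View pics/o6.png

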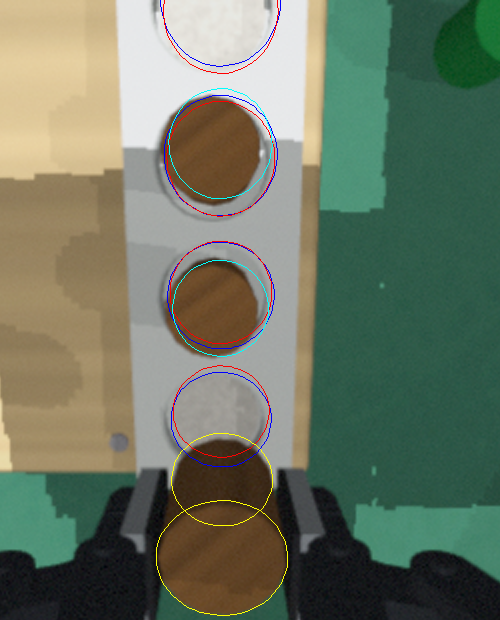

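Emit:
{"op": "send_rows", "data": {
  "moves": [
    {"linear":[0,-0.001,0.02],"spin":0,"claw":0.2},
    {"linear":[0,0,0.02],"spin":0,"claw":0.2},
    {"linear":[0,0,0.012],"spin":0,"claw":0.2},
    {"linear":[0,0,0.006],"spin":0,"claw":0.2},
    {"linear":[0,0,0.004],"spin":0,"claw":0.2},
    {"linear":[0,0,0.0026],"spin":0,"claw":0.2},
    {"linear":[0,0,0],"spin":0,"claw":0.2}
  ]
}}

```text
clock: 7.43
tool_pos: [0.5478, 0.1189, 0.0541]
tool_rot: [-0.014, 1.0, 0.0, 0.0]
ft_force: [-0.3, -0.2, -0.3]
grip_width: 0.34
```

```bash
python3 look.py w7
```

```text
t 7.43 pos [0.5478 0.1189 0.0541] jaw 91.64 tz [ 0.  0. -1.] F [-0.3 -0.2 -0.3] g 0.34 j [ 0.07  0.43 -0.29  0.84  0.    0.04]
pocket0 []
spare0 [([243.3, 260.7], 0.97, [0.57, 0.12])]
knob []
level []
```

View pics/w7b.png

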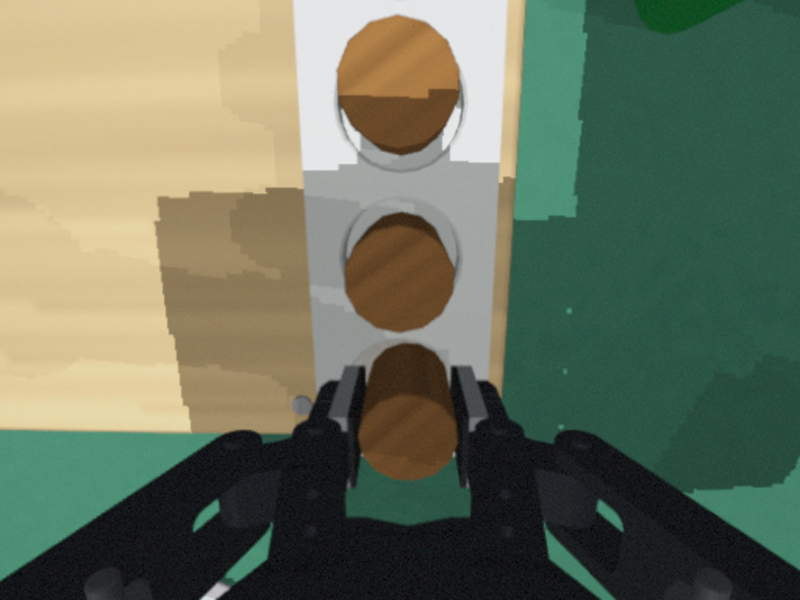

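Emit:
{"op": "send_rows", "data": {
  "moves": [
    {"linear":[0,0,0.0011],"spin":0,"claw":0.2},
    {"linear":[0,0,0],"spin":0,"claw":0.2},
    {"linear":[0,0,0],"spin":0,"claw":0.6},
    {"linear":[0,0,0],"spin":0,"claw":0.6},
    {"linear":[0,0,0],"spin":0,"claw":0.6},
    {"linear":[0,0,-0.03],"spin":0,"claw":0.6},
    {"linear":[0,0,-0.03],"spin":0,"claw":0.6},
    {"linear":[0,0,-0.02],"spin":0,"claw":0.6}
  ]
}}

```text
clock: 8.35
tool_pos: [0.5479, 0.1187, 0.1351]
tool_rot: [-0.014, 1.0, 0.0, 0.001]
ft_force: [-0.1, 0.2, 0.9]
grip_width: 0.596
```

```bash
python3 look.py w8
```

```text
t 8.35 pos [0.5479 0.1187 0.1351] jaw 91.62 tz [ 0.001  0.    -1.   ] F [-0.1  0.2  0.9] g 0.596 j [ 0.07  0.37 -0.16  1.04 -0.    0.04]
pocket0 []
spare0 [([28.7, 469.8], 0.95, [0.399, 0.299]), ([199.6, 260.9], 0.84, [0.561, 0.12])]
knob []
level []
```

View pics/w8b.png

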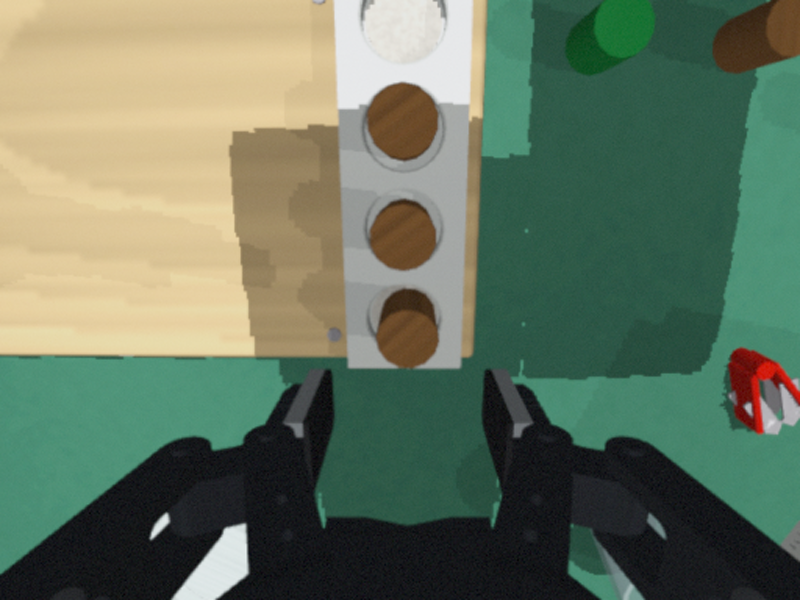

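Emit:
{"op": "send_rows", "data": {
  "moves": [
    {"linear":[0.0205,0.0266,0],"spin":0,"claw":0.6},
    {"linear":[0.0205,0.0266,0],"spin":0,"claw":0.6},
    {"linear":[0.0205,0.0266,0],"spin":0,"claw":0.6},
    {"linear":[0.0205,0.0266,0],"spin":0,"claw":0.6},
    {"linear":[0.0205,0.0266,0],"spin":0,"claw":0.6},
    {"linear":[0.0205,0.0266,0],"spin":0,"claw":0.7},
    {"linear":[0.0205,0.0266,0.015],"spin":0,"claw":0.7},
    {"linear":[0,0,0.025],"spin":0,"claw":0.7}
  ]
}}

```text
clock: 9.27
tool_pos: [0.3961, 0.3042, 0.0931]
tool_rot: [-0.016, 1.0, 0.001, 0.0]
ft_force: [1.1, 0.5, 0.1]
grip_width: 0.705
```

Emit:
{"op": "send_rows", "data": {
  "moves": [
    {"linear":[0,0,0.025],"spin":0,"claw":0.7},
    {"linear":[0,0,0],"spin":0,"claw":0.7},
    {"linear":[0,0,0],"spin":0,"claw":0.7},
    {"linear":[0,0,0],"spin":0,"claw":0.7}
  ]
}}

```text
clock: 9.6
tool_pos: [0.3992, 0.3007, 0.0685]
tool_rot: [-0.014, 1.0, -0.0, -0.0]
ft_force: [0.1, 0.1, -0.9]
grip_width: 0.703
```

```bash
python3 look.py w9
python3 - <<'E'
from ov import *
im=cv2.imread('pics/w9.png')
ov('wrist',im,[(.399,.301,.042,.015,(255,0,0)),(.399,.301,.0,.015,(0,0,255))],'o9.png',(170,320,150,370),3)
delta([.399,.301,.014],91.7)
E
```

```text
t 9.6 pos [0.3992 0.3007 0.0685] jaw 91.59 tz [-0. -0. -1.] F [ 0.1  0.1 -0.9] g 0.703 j [ 0.48  0.33 -0.42  0.82  0.    0.45]
pocket0 [([342.9, 17.2], 0.61, [0.501, 0.116])]
spare0 [([110.6, 256.7], 0.92, [0.326, 0.296]), ([212.0, 260.4], 0.83, [0.402, 0.301]), ([249.2, 352.8], 0.62, [0.432, 0.377])]
knob [([208.5, 259.4], 0.62, [0.373, 0.3])]
level []
lin tool [0.0005 0.0002 0.0546] spin -0.11
after spin lin [0.0005 0.0002 0.0546]
```

View pics/o9.png

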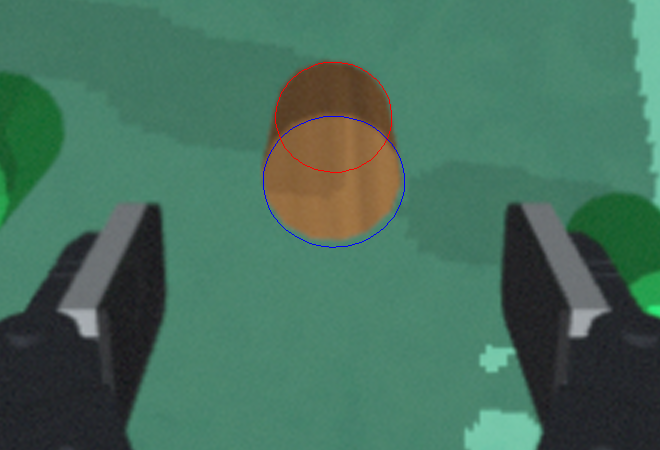

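Emit:
{"op": "send_rows", "data": {
  "moves": [
    {"linear":[0,0,0.028],"spin":0,"claw":0.7},
    {"linear":[0,0,0.0266],"spin":0,"claw":0.7},
    {"linear":[0,0,0.0],"spin":0,"claw":0.7},
    {"linear":[0,0,0.0],"spin":0,"claw":0.2},
    {"linear":[0,0,0.0],"spin":0,"claw":0.2},
    {"linear":[0,0,0.0],"spin":0,"claw":0.2},
    {"linear":[0,0,0.0],"spin":0,"claw":0.2}
  ]
}}

```text
clock: 10.43
tool_pos: [0.3997, 0.3012, 0.0148]
tool_rot: [-0.014, 1.0, 0.0, 0.001]
ft_force: [-1.7, -1.1, 8.3]
grip_width: 0.342
```

Emit:
{"op": "send_rows", "data": {
  "moves": [
    {"linear":[0,0,-0.0265],"spin":0,"claw":0.2},
    {"linear":[0,0,-0.0265],"spin":0,"claw":0.2},
    {"linear":[0,0,-0.0265],"spin":0,"claw":0.2},
    {"linear":[0,0,-0.0265],"spin":0,"claw":0.2},
    {"linear":[0,0,0.0],"spin":0,"claw":0.2},
    {"linear":[0,0,0.0],"spin":0,"claw":0.2}
  ]
}}

```text
clock: 10.93
tool_pos: [0.3999, 0.3013, 0.1212]
tool_rot: [-0.014, 1.0, 0.001, 0.002]
ft_force: [0.5, -0.9, -0.6]
grip_width: 0.342
```

Run:
```python
from h import *
st()
delta([.4035,.115,.12],91.7)
```

```text
t 10.93 pos [0.3999 0.3013 0.1212] jaw 91.62 tz [ 0.004  0.002 -1.   ] F [ 0.5 -0.9 -0.6] g 0.342 j [ 0.48  0.28 -0.33  0.95  0.    0.45]
lin tool [ 0.0016 -0.1864  0.0009] spin -0.08
after spin lin [ 0.0019 -0.1864  0.0012]
```

Emit:
{"op": "send_rows", "data": {
  "moves": [
    {"linear":[0,-0.031,0],"spin":0,"claw":0.2},
    {"linear":[0,-0.031,0],"spin":0,"claw":0.2},
    {"linear":[0,-0.031,0],"spin":0,"claw":0.2},
    {"linear":[0,-0.031,0],"spin":0,"claw":0.2},
    {"linear":[0,-0.031,0],"spin":0,"claw":0.2},
    {"linear":[0,-0.031,0],"spin":0,"claw":0.2},
    {"linear":[0,0,0.0],"spin":0,"claw":0.2},
    {"linear":[0,0,0.0],"spin":0,"claw":0.2}
  ]
}}

```text
clock: 11.6
tool_pos: [0.4039, 0.1138, 0.1189]
tool_rot: [-0.013, 1.0, 0.0, -0.0]
ft_force: [0.1, 0.1, -0.2]
grip_width: 0.339
```

```bash
python3 look.py w10
python3 - <<'E'
from ov import *
im=cv2.imread('pics/w10.png')
a=np.radians(1.7);o=np.array([.476,.117])
it=[]
for k in [-.072,-.024,.024,.072]:
    p=o+k*np.array([np.cos(a),np.sin(a)]); it.append((p[0],p[1],.049,.0195,(255,0,0)));it.append((p[0],p[1],.039,.0195,(0,0,255)))
p,r=tool(); it.append((p[0],p[1],p[2]-.014,.015,(0,255,255)))
ov('wrist',im,it,'o10.png',(100,384,130,400),2)
delta([.4035,.115,.053],91.7)
E
```

```text
t 11.6 pos [0.4039 0.1138 0.1189] jaw 91.44 tz [-0.001  0.    -1.   ] F [ 0.1  0.1 -0.2] g 0.339 j [ 0.08  0.16 -0.51  0.9   0.    0.05]
pocket0 []
spare0 [([113.8, 467.4], 0.85, [0.326, 0.298]), ([237.9, 258.7], 0.6, [0.451, 0.115])]
knob []
level []
lin tool [ 0.0005 -0.0007  0.0661] spin 0.0
after spin lin [ 0.0005 -0.0007  0.0661]
```

View pics/o10.png

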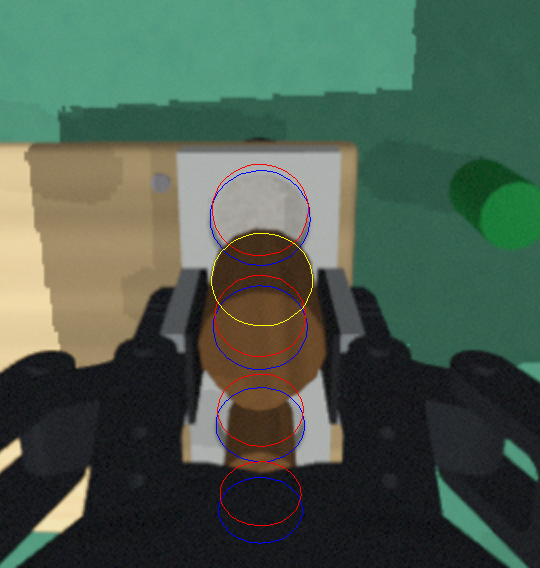

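Emit:
{"op": "send_rows", "data": {
  "moves": [
    {"linear":[0,0.001,0.02],"spin":0,"claw":0.2},
    {"linear":[0,0,0.02],"spin":0,"claw":0.2},
    {"linear":[0,0,0.012],"spin":0,"claw":0.2},
    {"linear":[0,0,0.006],"spin":0,"claw":0.2},
    {"linear":[0,0,0.004],"spin":0,"claw":0.2},
    {"linear":[0,0,0.0026],"spin":0,"claw":0.2},
    {"linear":[0,0,0],"spin":0,"claw":0.2}
  ]
}}

```text
clock: 12.43
tool_pos: [0.4056, 0.1159, 0.0547]
tool_rot: [-0.015, 1.0, -0.001, 0.001]
ft_force: [7.4, -5.3, -5.4]
grip_width: 0.342
```

```bash
python3 look.py w11
```

```text
t 12.43 pos [0.4056 0.1159 0.0547] jaw 91.67 tz [ 0.002 -0.002 -1.   ] F [ 7.4 -5.3 -5.4] g 0.342 j [ 0.09  0.23 -0.63  0.71 -0.    0.06]
pocket0 [([235.2, 258.5], 0.49, [0.404, 0.115])]
spare0 [([235.3, 260.1], 0.86, [0.421, 0.116])]
knob []
level []
```

View pics/w11b.png

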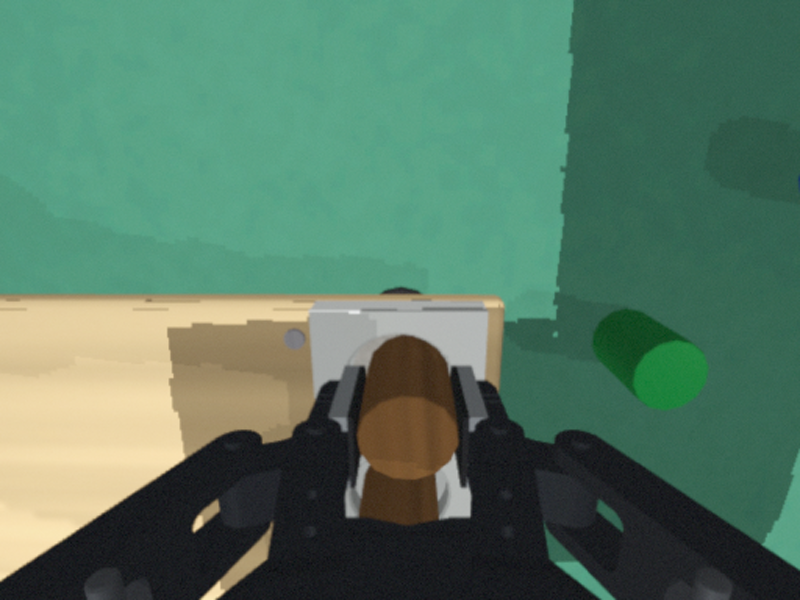

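Emit:
{"op": "send_rows", "data": {
  "moves": [
    {"linear":[0,0,0],"spin":0,"claw":0.2},
    {"linear":[0,0,0],"spin":0,"claw":0.2}
  ]
}}

```text
clock: 12.85
tool_pos: [0.4055, 0.1159, 0.055]
tool_rot: [-0.015, 1.0, -0.001, 0.001]
ft_force: [6.4, -6.1, -5.6]
grip_width: 0.336
```

Run:
```python
from h import *
st()
```

```text
t 12.85 pos [0.4055 0.1159 0.055 ] jaw 91.67 tz [ 0.002 -0.002 -1.   ] F [ 6.4 -6.1 -5.6] g 0.336 j [ 0.09  0.23 -0.63  0.71 -0.    0.06]
```

Run:
```python
from ov import *
im=snap('wrist','w12.png')
a=np.radians(1.7);o=np.array([.476,.117])
it=[]
for k in [-.072,-.024]:
    p=o+k*np.array([np.cos(a),np.sin(a)]); it.append((p[0],p[1],.049,.0195,(255,0,0)));it.append((p[0],p[1],.039,.0195,(0,0,255)))
p,r=tool(); it.append((p[0],p[1],p[2]-.014,.015,(0,255,255)))
ov('wrist',im,it,'o12.png',(180,330,180,340),4)
for c in ['side','scene']:
    im=snap(c,c+'12.png')
    cv2.imwrite('pics/'+c+'12b.png',cv2.resize(im[190:290,210:360] if c=='side' else im[120:240,150:330],None,fx=4.4,fy=4.4,interpolation=cv2.INTER_CUBIC))
```

```text
(no output)
```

View pics/o12.png

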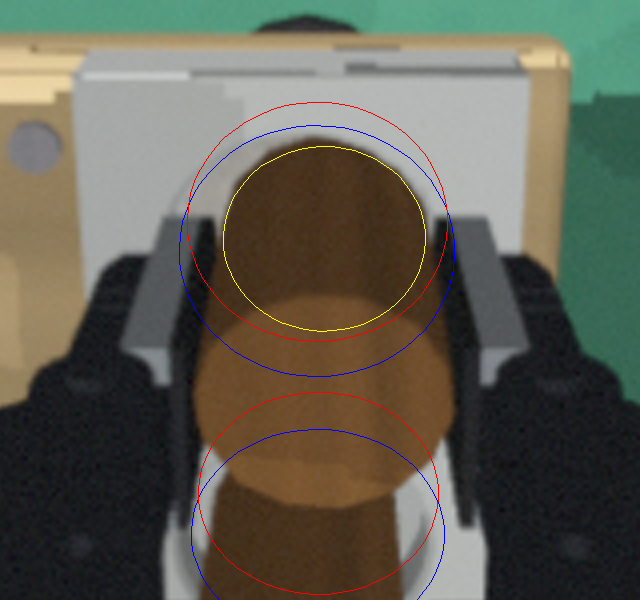

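View pics/side12b.png

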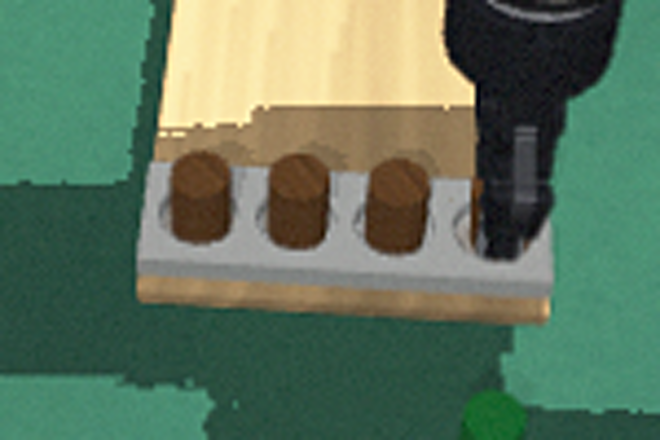

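View pics/scene12b.png

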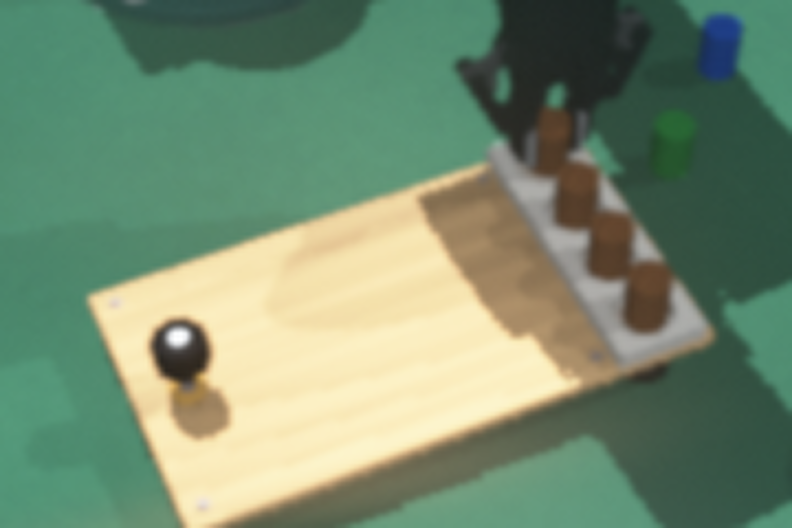

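Emit:
{"op": "send_rows", "data": {
  "moves": [
    {"linear":[-0.0015,-0.0015,0],"spin":0,"claw":0.2},
    {"linear":[0,0,0],"spin":0,"claw":0.2},
    {"linear":[0,0,0],"spin":0,"claw":0.2}
  ]
}}

```text
clock: 13.25
tool_pos: [0.4056, 0.1148, 0.0547]
tool_rot: [-0.014, 1.0, 0.0, -0.0]
ft_force: [0.4, -0.1, -0.7]
grip_width: 0.334
```

Run:
```python
from h import *
st(); print(manip.get_obs()['ft_torque'])
```

```text
t 13.25 pos [0.4056 0.1148 0.0547] jaw 91.66 tz [-0.  0. -1.] F [ 0.4 -0.1 -0.7] g 0.334 j [ 0.08  0.23 -0.63  0.71  0.    0.05]
[ 0.01682197 -0.1511472   0.02737097]
```

Emit:
{"op": "send_rows", "data": {
  "moves": [
    {"linear":[-0.001,-0.001,0],"spin":0,"claw":0.2},
    {"linear":[0,0,0.0008],"spin":0,"claw":0.2},
    {"linear":[0,0,0],"spin":0,"claw":0.2},
    {"linear":[0,0,0],"spin":0,"claw":0.2}
  ]
}}

```text
clock: 13.58
tool_pos: [0.4066, 0.1135, 0.0538]
tool_rot: [-0.014, 1.0, 0.0, -0.0]
ft_force: [-0.2, 0.0, 0.5]
grip_width: 0.342
```

```bash
python3 look.py w13
```

```text
t 13.58 pos [0.4066 0.1135 0.0538] jaw 91.62 tz [-0.  0. -1.] F [-0.2  0.   0.5] g 0.342 j [ 0.08  0.23 -0.63  0.71  0.    0.05]
pocket0 []
spare0 [([237.8, 262.1], 0.68, [0.424, 0.115])]
knob []
level []
```

View pics/w13b.png

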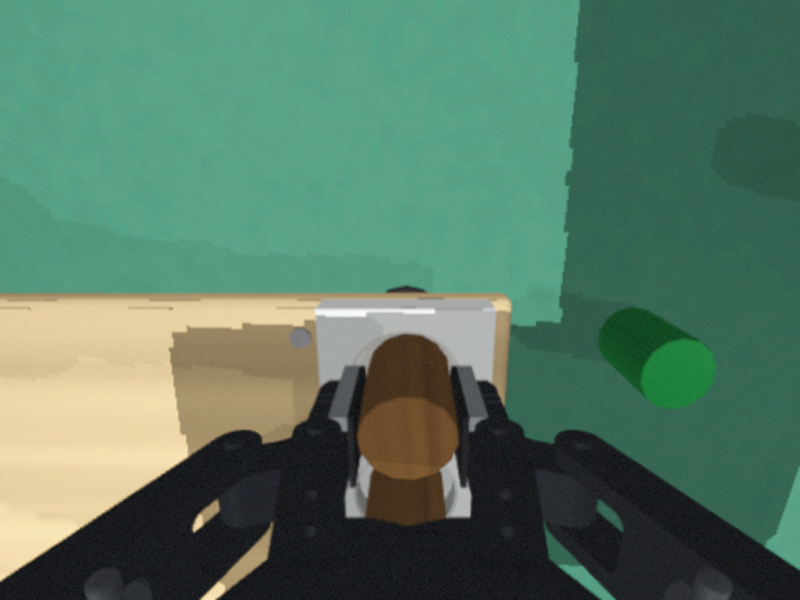

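Free of the walls and centred in the pocket rim. Release and back off.

Emit:
{"op": "send_rows", "data": {
  "moves": [
    {"linear":[0,0,0],"spin":0,"claw":0.6},
    {"linear":[0,0,0],"spin":0,"claw":0.6},
    {"linear":[0,0,0],"spin":0,"claw":0.6},
    {"linear":[0,0,-0.03],"spin":0,"claw":0.6},
    {"linear":[0,0,-0.03],"spin":0,"claw":0.6},
    {"linear":[0,0,-0.03],"spin":0,"claw":0.6},
    {"linear":[0,0,-0.03],"spin":0,"claw":0.6}
  ]
}}

```text
clock: 14.42
tool_pos: [0.4063, 0.1134, 0.1754]
tool_rot: [-0.014, 1.0, 0.0, -0.0]
ft_force: [0.6, 1.0, 0.4]
grip_width: 0.6
```

Emit:
{"op": "send_rows", "data": {
  "moves": [
    {"linear":[-0.02,0.0,-0.02],"spin":0,"claw":0.6},
    {"linear":[-0.02,0,0],"spin":0,"claw":0.6},
    {"linear":[-0.02,0,0],"spin":0,"claw":0.6},
    {"linear":[-0.02,0,0],"spin":0,"claw":0.6},
    {"linear":[0,0,0],"spin":0,"claw":0.6},
    {"linear":[0,0,0],"spin":0,"claw":0.6}
  ]
}}

```text
clock: 14.92
tool_pos: [0.4869, 0.1157, 0.1934]
tool_rot: [-0.014, 1.0, -0.0, -0.0]
ft_force: [0.1, -0.4, -0.1]
grip_width: 0.598
```

```bash
python3 look.py w14
python3 - <<'E'
from h import *
im=snap('side','side14.png'); cv2.imwrite('pics/side14b.png',cv2.resize(im[190:290,210:360],None,fx=4.4,fy=4.4,interpolation=cv2.INTER_CUBIC))
E
```

```text
t 14.92 pos [0.4869 0.1157 0.1934] jaw 91.61 tz [-0.001 -0.    -1.   ] F [ 0.1 -0.4 -0.1] g 0.598 j [ 0.07  0.24 -0.19  1.15 -0.    0.04]
pocket0 [([197.4, 260.1], 0.95, [0.502, 0.116]), ([238.5, 259.4], 0.74, [0.55, 0.116]), ([152.0, 260.9], 0.56, [0.453, 0.115]), ([173.2, 263.4], 0.36, [0.475, 0.118])]
spare0 [([235.3, 262.0], 0.88, [0.564, 0.12]), ([99.1, 259.1], 0.87, [0.4, 0.112]), ([33.1, 433.3], 0.87, [0.326, 0.296]), ([136.8, 484.4], 0.84, [0.432, 0.377]), ([150.8, 258.4], 0.69, [0.457, 0.112])]
knob [([327.3, 370.9], 0.37, [0.638, 0.242])]
level []
```

View pics/w14b.png

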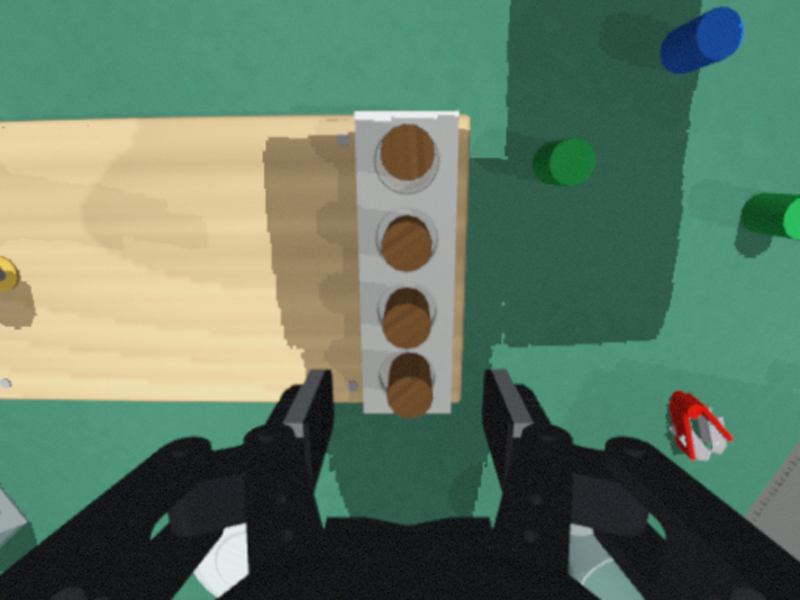

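View pics/side14b.png

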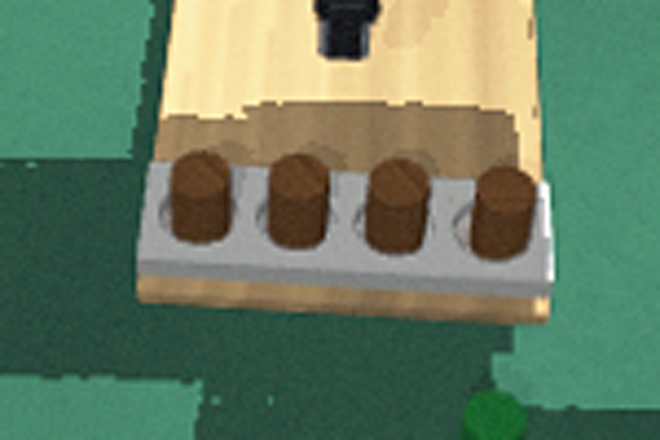

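Run:
```python
from h import *
f=512/800
print(onz('side',(180*f,446*f),.036),onz('side',(198*f,521*f),.036),onz('scene',(308*f,207*f),.036),onz('scene',(362*f,198*f),.036))
r=manip.recognise('scene','pen_stand'); print([(x['point'],x['confidence'],onz('scene',x['point'],.05)) for x in r[:2]])
```

```text
[ 0.51466495 -0.35697261  0.036     ] [ 0.37522613 -0.31619987  0.036     ] [ 0.38646762 -0.31209637  0.036     ] [ 0.49450322 -0.35092374  0.036     ]
[([288.4, 172.2], 0.56, array([ 0.70302348, -0.28495431,  0.05      ]))]
```

Emit:
{"op": "send_rows", "data": {
  "moves": [
    {"linear":[0,-0.033,-0.01],"spin":0,"claw":0.6},
    {"linear":[0,-0.033,-0.01],"spin":0,"claw":0.6},
    {"linear":[0,-0.033,-0.01],"spin":0,"claw":0.6},
    {"linear":[0,-0.033,-0.01],"spin":0,"claw":0.6},
    {"linear":[0,-0.033,0],"spin":0,"claw":0.6},
    {"linear":[0,-0.033,0],"spin":0,"claw":0.6},
    {"linear":[0,-0.033,0],"spin":0,"claw":0.6},
    {"linear":[0,-0.033,0],"spin":0,"claw":0.6}
  ]
}}

```text
clock: 15.93
tool_pos: [0.4937, -0.1498, 0.2342]
tool_rot: [-0.014, 1.0, -0.0, 0.0]
ft_force: [0.8, -0.2, -0.7]
grip_width: 0.601
```

Emit:
{"op": "send_rows", "data": {
  "moves": [
    {"linear":[0,-0.033,0],"spin":0,"claw":0.6},
    {"linear":[0,-0.033,0],"spin":0,"claw":0.6},
    {"linear":[0,-0.033,0],"spin":0,"claw":0.6},
    {"linear":[0,-0.033,0],"spin":0,"claw":0.6},
    {"linear":[0,-0.033,0],"spin":0,"claw":0.6},
    {"linear":[0,0,0],"spin":0,"claw":0.6},
    {"linear":[0,0,0],"spin":0,"claw":0.6},
    {"linear":[0,0,0],"spin":0,"claw":0.6}
  ]
}}

```text
clock: 16.6
tool_pos: [0.4986, -0.3127, 0.2338]
tool_rot: [-0.014, 1.0, 0.0, -0.0]
ft_force: [-0.6, -0.7, 0.2]
grip_width: 0.602
```

```bash
python3 look.py w15
```

```text
t 16.6 pos [ 0.4986 -0.3127  0.2338] jaw 91.6 tz [-0.  0. -1.] F [-0.6 -0.7  0.2] g 0.602 j [-0.7   0.37  0.12  1.32  0.   -0.73]
pocket0 []
spare0 []
knob [([172.8, 395.2], 0.81, [0.484, -0.168])]
level [([127.3, 245.5], 0.58, [0.446, -0.333])]
```

View pics/w15b.png

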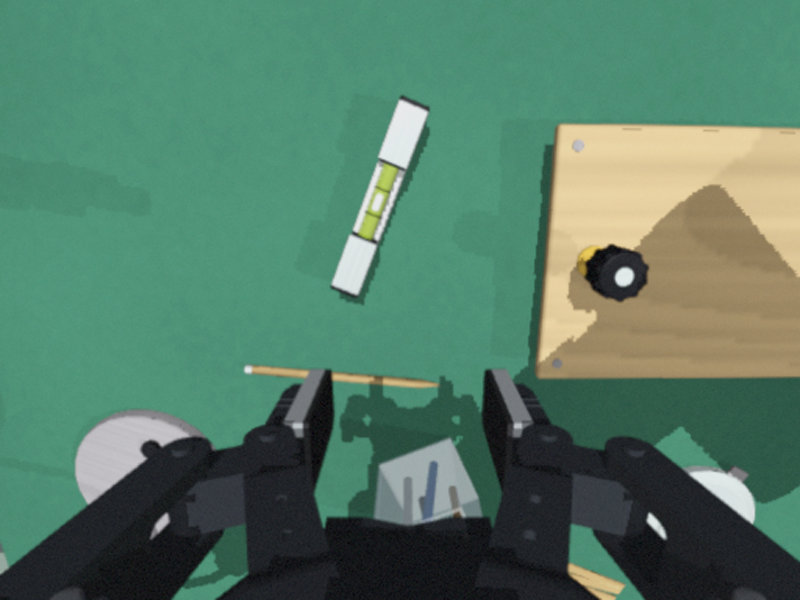

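Run:
```python
from h import *
f=512/800
A=onz('wrist',(103*f,416*f),.036);B=onz('wrist',(291*f,345*f),.036)
print(A,B,(A+B)/2,np.linalg.norm(A-B),np.degrees(np.arctan2(*(B-A)[[1,0]])))
print('knob',onz('wrist',(273*f,617*f),.088))
# board corners visible
for p in [(125,559),(377,538)]: print(onz('wrist',(p[0]*f,p[1]*f),.036))
c=(A+B)/2; ang=np.degrees(np.arctan2(*(B-A)[[1,0]]))+90
print(ang); delta([c[0],c[1],.09],ang)
```

```text
[ 0.3778071  -0.30956656  0.036     ] [ 0.51547448 -0.36035611  0.036     ] [ 0.44664079 -0.33496134  0.036     ] 0.1467374663857392 -20.250502543585856
knob [ 0.48410794 -0.1741049   0.088     ]
[ 0.38882345 -0.20734644  0.036     ]
[ 0.58460269 -0.20089719  0.036     ]
69.74949745641415
lin tool [ 0.053  -0.0211  0.1442] spin 21.93
after spin lin [ 0.0412 -0.0394  0.1442]
```

Emit:
{"op": "send_rows", "data": {
  "moves": [
    {"linear":[0,0,0],"spin":5.48,"claw":0.6},
    {"linear":[0,0,0],"spin":5.48,"claw":0.6},
    {"linear":[0,0,0],"spin":5.48,"claw":0.6},
    {"linear":[0,0,0],"spin":5.48,"claw":0.6},
    {"linear":[0.0206,-0.0197,0],"spin":0,"claw":0.6},
    {"linear":[0.0206,-0.0197,0.02],"spin":0,"claw":0.6},
    {"linear":[0,0,0.025],"spin":0,"claw":0.6},
    {"linear":[0,0,0.025],"spin":0,"claw":0.6}
  ]
}}

```text
clock: 17.52
tool_pos: [0.4458, -0.336, 0.1639]
tool_rot: [0.177, 0.984, -0.001, 0.001]
ft_force: [0.7, 0.6, 0.2]
grip_width: 0.6
```

Emit:
{"op": "send_rows", "data": {
  "moves": [
    {"linear":[0,0,0.025],"spin":0,"claw":0.6},
    {"linear":[0,0,0.025],"spin":0,"claw":0.6},
    {"linear":[0,0,0.02],"spin":0,"claw":0.6},
    {"linear":[0,0,0],"spin":0,"claw":0.6},
    {"linear":[0,0,0],"spin":0,"claw":0.6},
    {"linear":[0,0,0],"spin":0,"claw":0.6}
  ]
}}

```text
clock: 18.02
tool_pos: [0.447, -0.336, 0.0952]
tool_rot: [0.176, 0.984, -0.0, 0.001]
ft_force: [0.6, -0.5, -0.8]
grip_width: 0.6
```

```bash
python3 look.py w16
```

```text
t 18.02 pos [ 0.447  -0.336   0.0952] jaw 69.72 tz [ 0.001 -0.001 -1.   ] F [ 0.6 -0.5 -0.8] g 0.6 j [-0.79  0.4  -0.23  0.94 -0.   -0.44]
pocket0 []
spare0 []
knob []
level [([199.2, 259.8], 0.58, [0.446, -0.337])]
```

View pics/w16b.png

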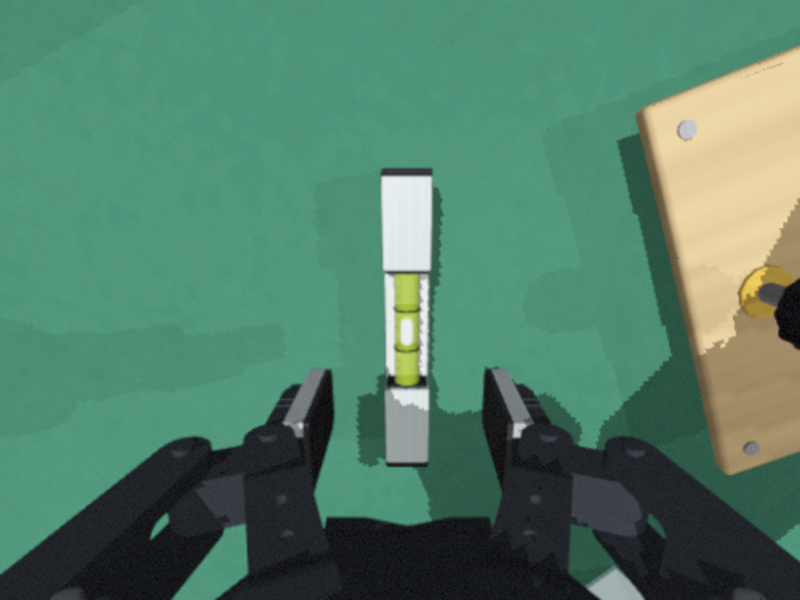

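Run:
```python
from h import *
f=512/800
A=onz('wrist',(171*f,407*f),.036);B=onz('wrist',(465*f,407*f),.036)
c=(A+B)/2
print(A,B,c,np.linalg.norm(A-B),np.degrees(np.arctan2(*(B-A)[[1,0]])))
g0=onz('wrist',(271*f,407*f),.036);g1=onz('wrist',(387*f,407*f),.036);print((g0+g1)/2)
delta([c[0],c[1],.008],69.75)
```

```text
[ 0.37696639 -0.31070371  0.036     ] [ 0.51512391 -0.36183705  0.036     ] [ 0.44604515 -0.33627038  0.036     ] 0.1473163871822949 -20.309964296787918
[ 0.44540598 -0.33603306  0.036     ]
lin tool [ 0.0008 -0.0004  0.0868] spin -0.05
after spin lin [ 0.0007 -0.0004  0.0868]
```

Emit:
{"op": "send_rows", "data": {
  "moves": [
    {"linear":[0.001,0,0.025],"spin":0,"claw":0.6},
    {"linear":[0,0,0.025],"spin":0,"claw":0.6},
    {"linear":[0,0,0.022],"spin":0,"claw":0.6},
    {"linear":[0,0,0.0148],"spin":0,"claw":0.6},
    {"linear":[0,0,0],"spin":0,"claw":0.6},
    {"linear":[0,0,0],"spin":0,"claw":0.1},
    {"linear":[0,0,0],"spin":0,"claw":0.1},
    {"linear":[0,0,0],"spin":0,"claw":0.1}
  ],
  "force": 50
}}

```text
clock: 18.93
tool_pos: [0.4461, -0.3361, 0.0086]
tool_rot: [0.176, 0.984, -0.001, 0.001]
ft_force: [0.5, -0.0, -0.5]
grip_width: 0.244
```

Emit:
{"op": "send_rows", "data": {
  "moves": [
    {"linear":[0,0,0],"spin":0,"claw":0.1},
    {"linear":[0,0,0],"spin":0,"claw":0.1}
  ]
}}

```text
clock: 19.1
tool_pos: [0.4461, -0.3361, 0.0086]
tool_rot: [0.176, 0.984, -0.001, 0.001]
ft_force: [-0.9, 1.0, 7.8]
grip_width: 0.24
```

```bash
python3 look.py w17
```

```text
t 19.1 pos [ 0.4461 -0.3361  0.0086] jaw 69.7 tz [ 0.002 -0.002 -1.   ] F [-0.9  1.   7.8] g 0.24 j [-0.79  0.48 -0.36  0.73 -0.   -0.44]
pocket0 []
spare0 []
knob []
level [([245.5, 262.4], 0.67, [0.447, -0.336])]
```

View pics/w17b.png

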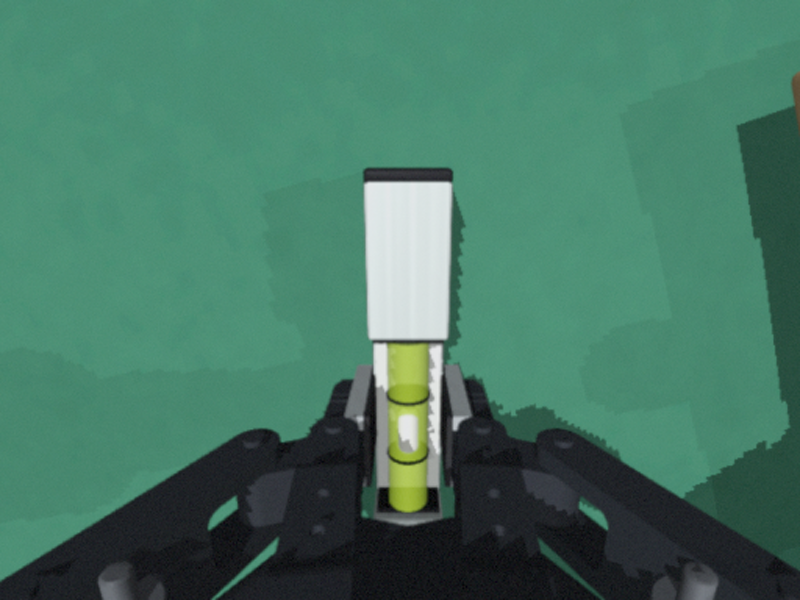

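Emit:
{"op": "send_rows", "data": {
  "moves": [
    {"linear":[0,0,-0.026],"spin":0,"claw":0.1},
    {"linear":[0,0,-0.026],"spin":0,"claw":0.1},
    {"linear":[0,0,-0.026],"spin":6.8,"claw":0.1},
    {"linear":[0,0,-0.026],"spin":6.8,"claw":0.1},
    {"linear":[0,0,-0.026],"spin":6.8,"claw":0.1},
    {"linear":[0,0,0],"spin":6.8,"claw":0.1},
    {"linear":[0,0,0],"spin":6.8,"claw":0.1},
    {"linear":[0,0,0],"spin":6.8,"claw":0.1}
  ]
}}

```text
clock: 20.02
tool_pos: [0.4458, -0.3356, 0.1384]
tool_rot: [0.511, 0.86, -0.0, 0.001]
ft_force: [0.1, -1.1, -3.2]
grip_width: 0.241
```

Emit:
{"op": "send_rows", "data": {
  "moves": [
    {"linear":[0,0,0],"spin":6.8,"claw":0.1},
    {"linear":[0,0,0],"spin":6.8,"claw":0.1},
    {"linear":[0,0,0],"spin":6.8,"claw":0.1},
    {"linear":[0,0,0],"spin":6.8,"claw":0.1},
    {"linear":[0,0,0],"spin":0,"claw":0.1},
    {"linear":[0,0,0],"spin":0,"claw":0.1}
  ]
}}

```text
clock: 20.52
tool_pos: [0.4456, -0.3355, 0.1377]
tool_rot: [0.695, 0.719, 0.0, 0.0]
ft_force: [0.4, 0.8, -2.7]
grip_width: 0.241
```

```bash
python3 look.py w18; python3 -c "
from h import *
delta([.480,-.0205,.14],1.7)"
```

```text
t 20.52 pos [ 0.4456 -0.3355  0.1377] jaw 1.92 tz [ 0.001 -0.001 -1.   ] F [ 0.4  0.8 -2.7] g 0.241 j [-0.79  0.36 -0.16  1.05  0.    0.75]
pocket0 []
spare0 []
knob []
level [([245.0, 261.2], 0.64, [0.447, -0.4])]
lin tool [ 0.3137  0.0444 -0.0028] spin 0.11
after spin lin [ 0.3138  0.0438 -0.0028]
```

View pics/w18b.png

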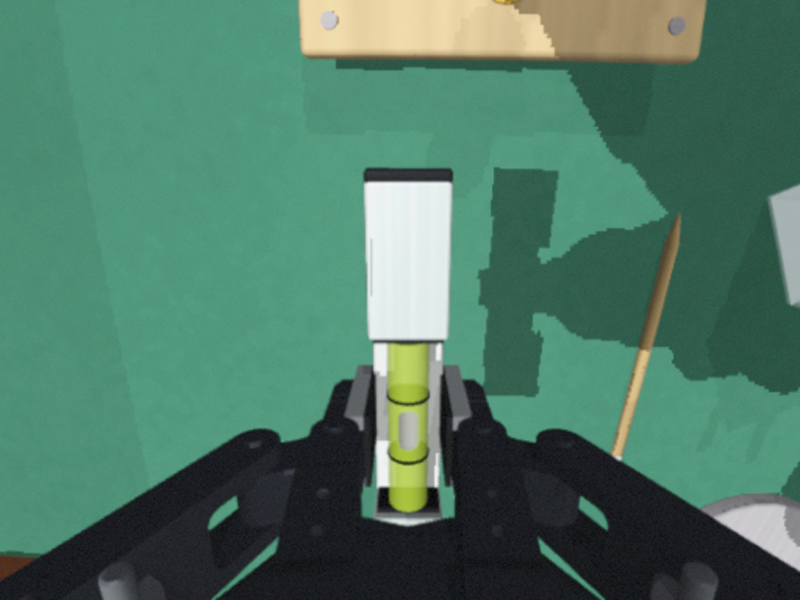

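Emit:
{"op": "send_rows", "data": {
  "moves": [
    {"linear":[0.0314,0.0044,0],"spin":0,"claw":0.1},
    {"linear":[0.0314,0.0044,0],"spin":0,"claw":0.1},
    {"linear":[0.0314,0.0044,0],"spin":0,"claw":0.1},
    {"linear":[0.0314,0.0044,0],"spin":0,"claw":0.1},
    {"linear":[0.0314,0.0044,0],"spin":0,"claw":0.1},
    {"linear":[0.0314,0.0044,0],"spin":0,"claw":0.1},
    {"linear":[0.0314,0.0044,0],"spin":0,"claw":0.1},
    {"linear":[0.0314,0.0044,0],"spin":0,"claw":0.1}
  ]
}}

```text
clock: 21.43
tool_pos: [0.4732, -0.0818, 0.1372]
tool_rot: [0.696, 0.718, 0.0, 0.0]
ft_force: [0.4, 0.3, -2.2]
grip_width: 0.241
```

Emit:
{"op": "send_rows", "data": {
  "moves": [
    {"linear":[0.0314,0.0044,0],"spin":0,"claw":0.1},
    {"linear":[0.0314,0.0044,0],"spin":0,"claw":0.1},
    {"linear":[0,0,0],"spin":0,"claw":0.1},
    {"linear":[0,0,0],"spin":0,"claw":0.1},
    {"linear":[0,0,0],"spin":0,"claw":0.1}
  ]
}}

```text
clock: 21.85
tool_pos: [0.4803, -0.0204, 0.1371]
tool_rot: [0.696, 0.718, -0.0, 0.0]
ft_force: [-0.2, -0.6, -2.8]
grip_width: 0.24
```

```bash
python3 look.py w19; python3 -c "
from h import *
delta([.480,-.0205,.045],1.5)"
```

```text
t 21.85 pos [ 0.4803 -0.0204  0.1371] jaw 1.77 tz [ 0. -0. -1.] F [-0.2 -0.6 -2.8] g 0.24 j [-0.21  0.24 -0.35  0.98 -0.    1.33]
pocket0 []
spare0 [([26.9, 164.7], 0.87, [0.391, 0.12]), ([22.7, 359.3], 0.61, [0.561, 0.129])]
knob []
level [([246.4, 260.6], 0.98, [0.481, -0.088])]
lin tool [ 0.0006 -0.0002  0.0921] spin 0.13
after spin lin [ 0.0006 -0.0002  0.0921]
```

View pics/w19b.png

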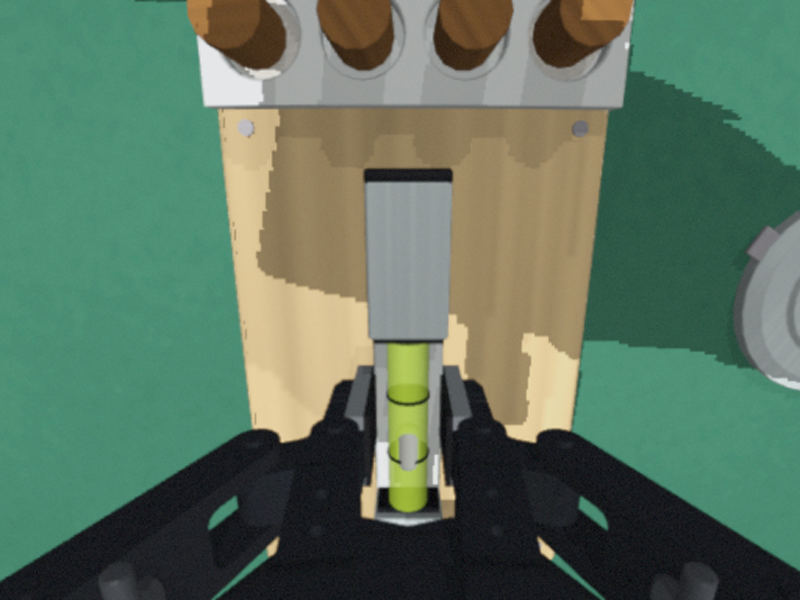

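Emit:
{"op": "send_rows", "data": {
  "moves": [
    {"linear":[0.0005,0,0.025],"spin":0,"claw":0.1},
    {"linear":[0,0,0.025],"spin":0,"claw":0.1},
    {"linear":[0,0,0.02],"spin":0,"claw":0.1},
    {"linear":[0,0,0.012],"spin":0,"claw":0.1},
    {"linear":[0,0,0.006],"spin":0,"claw":0.1},
    {"linear":[0,0,0.004],"spin":0,"claw":0.1},
    {"linear":[0,0,0],"spin":0,"claw":0.1},
    {"linear":[0,0,0],"spin":0,"claw":0.1}
  ]
}}

```text
clock: 22.77
tool_pos: [0.4806, -0.02, 0.0456]
tool_rot: [0.697, 0.717, 0.0, 0.0]
ft_force: [1.0, -0.5, -2.5]
grip_width: 0.241
```

```bash
python3 look.py w20
```

```text
t 22.77 pos [ 0.4806 -0.02    0.0456] jaw 1.68 tz [ 0.001 -0.    -1.   ] F [ 1.  -0.5 -2.5] g 0.241 j [-0.21  0.33 -0.5   0.74 -0.    1.33]
pocket0 []
spare0 []
knob []
level [([245.3, 264.0], 0.73, [0.482, -0.04])]
```

View pics/w20b.png

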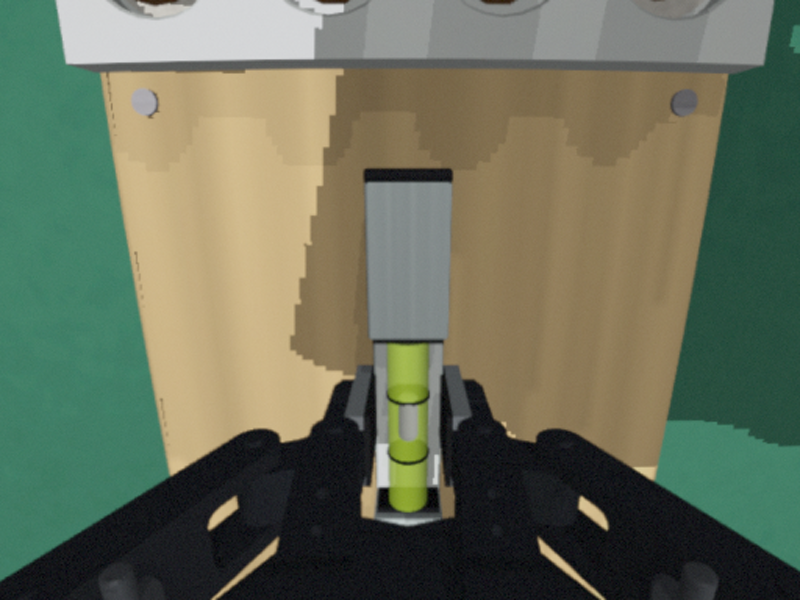

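Emit:
{"op": "send_rows", "data": {
  "moves": [
    {"linear":[0,0,0.001],"spin":0,"claw":0.1},
    {"linear":[0,0,0],"spin":0,"claw":0.1}
  ]
}}

```text
clock: 23.18
tool_pos: [0.4803, -0.0198, 0.0441]
tool_rot: [0.697, 0.718, 0.0, 0.0]
ft_force: [0.3, -0.3, -2.6]
grip_width: 0.242
```

Emit:
{"op": "send_rows", "data": {
  "moves": [
    {"linear":[0,0,0.0007],"spin":0,"claw":0.1},
    {"linear":[0,0,0],"spin":0,"claw":0.1}
  ]
}}

```text
clock: 23.35
tool_pos: [0.4803, -0.0198, 0.044]
tool_rot: [0.697, 0.718, 0.0, 0.0]
ft_force: [-3.5, 1.0, 10.8]
grip_width: 0.245
```

Contact. Release and rise.

Emit:
{"op": "send_rows", "data": {
  "moves": [
    {"linear":[0,0,-0.0005],"spin":0,"claw":0.1},
    {"linear":[0,0,0],"spin":0,"claw":0.5},
    {"linear":[0,0,0],"spin":0,"claw":0.5},
    {"linear":[0,0,0],"spin":0,"claw":0.5},
    {"linear":[0,0,-0.01],"spin":0,"claw":0.5},
    {"linear":[0,0,-0.03],"spin":0,"claw":0.5},
    {"linear":[0,0,-0.03],"spin":0,"claw":0.5},
    {"linear":[0,0,-0.03],"spin":0,"claw":0.5}
  ]
}}

```text
clock: 24.02
tool_pos: [0.4798, -0.0197, 0.145]
tool_rot: [0.697, 0.718, -0.0, -0.0]
ft_force: [0.6, 0.2, -0.5]
grip_width: 0.505
```

Emit:
{"op": "send_rows", "data": {
  "moves": [
    {"linear":[-0.03,0,-0.02],"spin":0,"claw":0.5},
    {"linear":[-0.03,0,0],"spin":0,"claw":0.5},
    {"linear":[0,0,0],"spin":0,"claw":0.5},
    {"linear":[0,0,0],"spin":0,"claw":0.5},
    {"linear":[0,0,0],"spin":0,"claw":0.5},
    {"linear":[0,0,0],"spin":0,"claw":0.5}
  ]
}}

```text
clock: 24.52
tool_pos: [0.4817, -0.079, 0.1635]
tool_rot: [0.696, 0.718, -0.0, -0.0]
ft_force: [0.3, -0.0, 0.7]
grip_width: 0.501
```

```bash
python3 look.py w21
```

```text
t 24.52 pos [ 0.4817 -0.079   0.1635] jaw 1.73 tz [-0.001  0.    -1.   ] F [ 0.3 -0.   0.7] g 0.501 j [-0.33  0.23 -0.28  1.06  0.    1.21]
pocket0 []
spare0 []
knob [([295.9, 265.8], 0.94, [0.488, -0.172])]
level [([128.5, 264.3], 0.58, [0.483, -0.024])]
```

View pics/w21b.png

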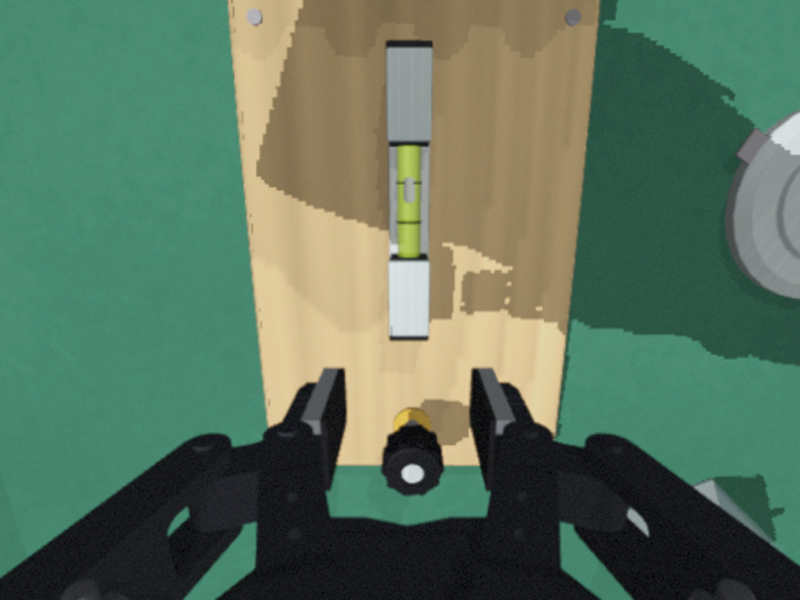

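```bash
cat > bub.py <<'E'
import sys
from h import *
n=sys.argv[1]; im=snap('wrist',n+'.png')
# vial along level; print colour profile along level axis between projected ends
c=np.array([.481,-.020]); a=np.radians(91.6)
e=[proj('wrist',[[c[0]+s*np.cos(a),c[1]+s*np.sin(a),.069]])[0] for s in (-.045,.045)]
print(np.round(e,1))
r0=int(min(e[0][0],e[1][0]))-3; r1=int(max(e[0][0],e[1][0]))+3; cc=int((e[0][1]+e[1][1])/2)
crop=im[max(r0,0):r1,cc-25:cc+25]
cv2.imwrite('pics/'+n+'z.png',cv2.resize(crop,None,fx=7,fy=7,interpolation=cv2.INTER_CUBIC))
print('rows',r0,r1,'cols',cc-25)
E
python3 bub.py b1
```

```text
[[182.2 263. ]
 [ 67.8 263.6]]
rows 64 185 cols 238
```

View pics/b1z.png

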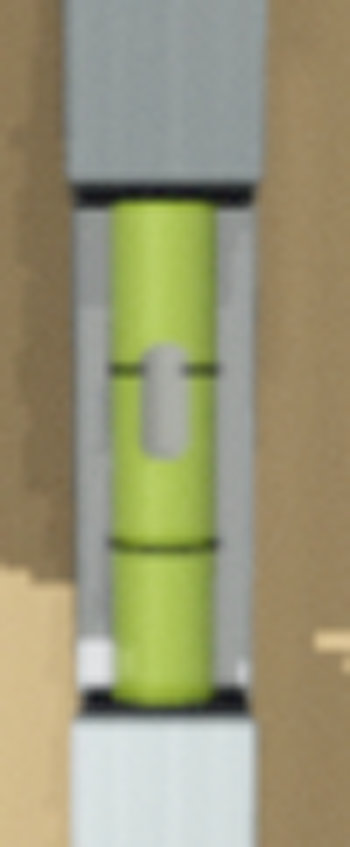

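Emit:
{"op": "send_rows", "data": {
  "moves": [
    {"linear":[-0.0297,0.001,0],"spin":-7,"claw":0.55},
    {"linear":[0,0,0],"spin":-7,"claw":0.55},
    {"linear":[0,0,0],"spin":-7,"claw":0.55},
    {"linear":[0,0,0],"spin":-7,"claw":0.55},
    {"linear":[0,0,0],"spin":-7,"claw":0.55},
    {"linear":[0,0,0],"spin":-7,"claw":0.55},
    {"linear":[0,0,0],"spin":-7,"claw":0.55},
    {"linear":[0,0,0],"spin":-7,"claw":0.55}
  ]
}}

```text
clock: 25.48
tool_pos: [0.4838, -0.1092, 0.1638]
tool_rot: [0.275, 0.961, 0.0, -0.0]
ft_force: [0.2, 0.9, -0.8]
grip_width: 0.551
```

Emit:
{"op": "send_rows", "data": {
  "moves": [
    {"linear":[0,0,0],"spin":-7,"claw":0.55},
    {"linear":[0,0,0],"spin":-7,"claw":0.55},
    {"linear":[0,0,0],"spin":-7,"claw":0.55},
    {"linear":[0,0,0],"spin":-7,"claw":0.55},
    {"linear":[0,0,0],"spin":-6,"claw":0.55},
    {"linear":[0,-0.0297,0],"spin":0,"claw":0.55},
    {"linear":[0,-0.0297,0],"spin":0,"claw":0.55},
    {"linear":[0,0,0.02],"spin":0,"claw":0.55}
  ]
}}

```text
clock: 26.15
tool_pos: [0.4877, -0.173, 0.1461]
tool_rot: [-0.014, 1.0, -0.002, 0.002]
ft_force: [0.3, 0.1, -0.3]
grip_width: 0.551
```

Emit:
{"op": "send_rows", "data": {
  "moves": [
    {"linear":[0,0,0],"spin":0,"claw":0.55},
    {"linear":[0,0,0],"spin":0,"claw":0.55},
    {"linear":[0,0,0],"spin":0,"claw":0.55}
  ]
}}

```text
clock: 26.4
tool_pos: [0.4856, -0.1681, 0.1444]
tool_rot: [-0.015, 1.0, 0.0, -0.0]
ft_force: [-0.2, 0.2, 0.4]
grip_width: 0.551
```

```bash
python3 look.py w22
python3 - <<'E'
from ov import *
im=cv2.imread('pics/w22.png')
ov('wrist',im,[(.4845,-.168,.088,.018,(255,255,0)),(.4845,-.168,.062,.018,(0,0,255))],'o22.png',(130,330,150,370),3)
delta([.4845,-.168,.06],91.7)
E
```

```text
t 26.4 pos [ 0.4856 -0.1681  0.1444] jaw 91.73 tz [-0.  0. -1.] F [-0.2  0.2  0.4] g 0.551 j [-0.49  0.29 -0.26  1.03  0.   -0.52]
pocket0 []
spare0 []
knob [([211.7, 258.3], 0.62, [0.488, -0.17])]
level [([193.3, 424.1], 0.7, [0.489, 0.003])]
lin tool [0.0014 0.0005 0.0844] spin 0.04
after spin lin [0.0013 0.0005 0.0844]
```

View pics/o22.png

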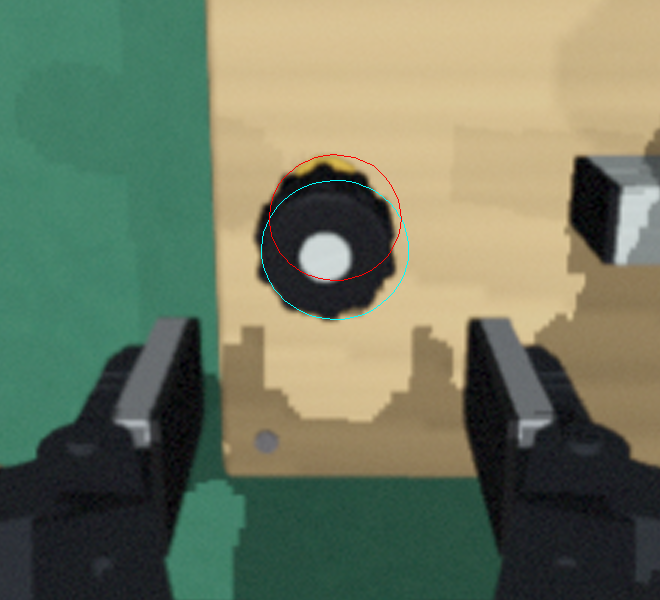

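Emit:
{"op": "send_rows", "data": {
  "moves": [
    {"linear":[0.0007,-0.0021,0.015],"spin":0,"claw":0.6},
    {"linear":[0,0,0.025],"spin":0,"claw":0.6},
    {"linear":[0,0,0.022],"spin":0,"claw":0.6},
    {"linear":[0,0,0.015],"spin":0,"claw":0.6},
    {"linear":[0,0,0.0074],"spin":0,"claw":0.6},
    {"linear":[0,0,0],"spin":0,"claw":0.6},
    {"linear":[0,0,0],"spin":0,"claw":0.6}
  ],
  "force": 30
}}

```text
clock: 27.23
tool_pos: [0.4852, -0.1709, 0.06]
tool_rot: [-0.015, 1.0, -0.0, 0.0]
ft_force: [0.1, 0.7, 0.4]
grip_width: 0.6
```

```bash
python3 look.py w23
```

```text
t 27.23 pos [ 0.4852 -0.1709  0.06  ] jaw 91.71 tz [ 0. -0. -1.] F [0.1 0.7 0.4] g 0.6 j [-0.5   0.36 -0.4   0.81  0.   -0.53]
pocket0 []
spare0 []
knob [([266.9, 262.3], 0.69, [0.486, -0.17])]
level [([230.7, 495.0], 0.82, [0.495, 0.013])]
```

View pics/w23b.png

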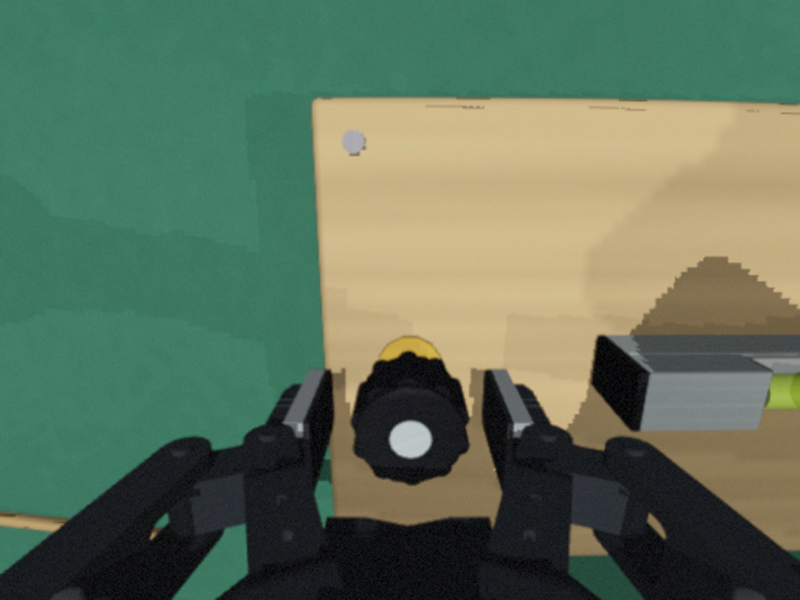

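```bash
python3 -c "
from h import *
print(onz('wrist',(440*.64,410*.64),.088))"
```

```text
[ 0.48674589 -0.17008118  0.088     ]
```

Emit:
{"op": "send_rows", "data": {
  "moves": [
    {"linear":[0,0,0],"spin":0,"claw":0.3},
    {"linear":[0,0,0],"spin":0,"claw":0.3},
    {"linear":[0,0,0],"spin":0,"claw":0.3},
    {"linear":[0,0,0],"spin":0,"claw":0.3}
  ]
}}

```text
clock: 27.82
tool_pos: [0.4852, -0.1703, 0.0601]
tool_rot: [-0.015, 1.0, 0.001, 0.001]
ft_force: [-1.3, 6.4, 10.1]
grip_width: 0.385
```

Emit:
{"op": "send_rows", "data": {
  "moves": [
    {"linear":[0,0.0005,-0.0005],"spin":6.8,"claw":0.3},
    {"linear":[0,0,0],"spin":6.8,"claw":0.3},
    {"linear":[0,0,0],"spin":6.8,"claw":0.3},
    {"linear":[0,0,0],"spin":6.8,"claw":0.3}
  ]
}}

```text
clock: 28.15
tool_pos: [0.4853, -0.1695, 0.0602]
tool_rot: [0.223, 0.975, 0.001, 0.0]
ft_force: [4.1, 8.5, 1.4]
grip_width: 0.389
```

Emit:
{"op": "send_rows", "data": {
  "moves": [
    {"linear":[0,0,0],"spin":6.8,"claw":0.3},
    {"linear":[0,0,0],"spin":6.8,"claw":0.3},
    {"linear":[0,0,0],"spin":6.8,"claw":0.3},
    {"linear":[0,0,0],"spin":6.8,"claw":0.3},
    {"linear":[0,0,0],"spin":6.8,"claw":0.3},
    {"linear":[0,0,0],"spin":6.8,"claw":0.3},
    {"linear":[0,0,0],"spin":6.8,"claw":0.3},
    {"linear":[0,0,0],"spin":6.8,"claw":0.3}
  ]
}}

```text
clock: 28.82
tool_pos: [0.4865, -0.1686, 0.0602]
tool_rot: [0.644, 0.765, 0.003, 0.0]
ft_force: [12.9, 15.1, -2.5]
grip_width: 0.385
```

Emit:
{"op": "send_rows", "data": {
  "moves": [
    {"linear":[0,0,0],"spin":6.8,"claw":0.3},
    {"linear":[0,0,0],"spin":6.8,"claw":0.3},
    {"linear":[0,0,0],"spin":0,"claw":0.3},
    {"linear":[0,0,0],"spin":0,"claw":0.3},
    {"linear":[0,0,0],"spin":0,"claw":0.3},
    {"linear":[0,0,0],"spin":0,"claw":0.3},
    {"linear":[0,0,0],"spin":0,"claw":0.3},
    {"linear":[0,0,0],"spin":0,"claw":0.3}
  ]
}}

```text
clock: 29.48
tool_pos: [0.4869, -0.1686, 0.0602]
tool_rot: [0.728, 0.686, 0.003, -0.0]
ft_force: [13.5, 15.5, -3.1]
grip_width: 0.385
```

```bash
python3 look.py w24
```

```text
t 29.48 pos [ 0.4869 -0.1686  0.0602] jaw -3.41 tz [ 0.004  0.004 -1.   ] F [13.5 15.5 -3.1] g 0.385 j [-0.49  0.36 -0.4   0.81  0.01  1.14]
pocket0 []
spare0 []
knob [([265.7, 258.7], 0.64, [0.485, -0.17])]
level []
```

View pics/w24b.png

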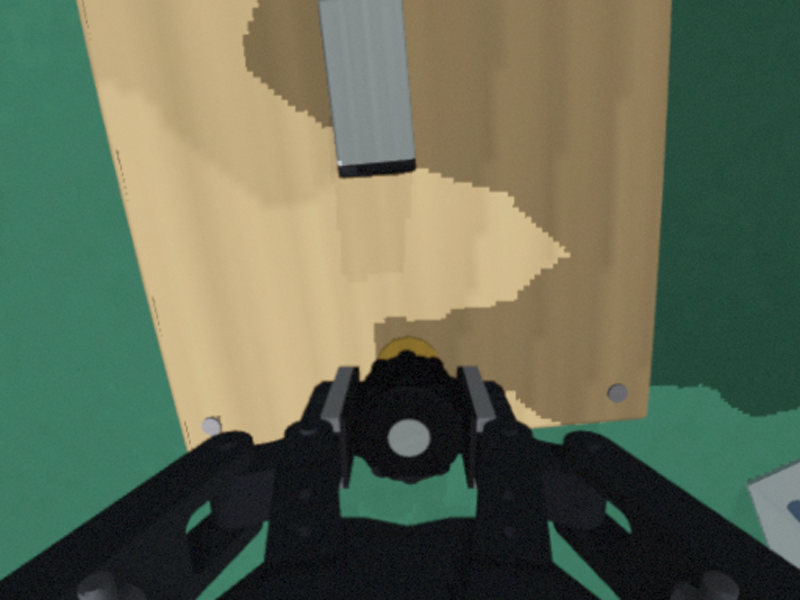

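Emit:
{"op": "send_rows", "data": {
  "moves": [
    {"linear":[0.0015,0.0013,0],"spin":0,"claw":0.3},
    {"linear":[0,0,0],"spin":0,"claw":0.3}
  ]
}}

```text
clock: 29.9
tool_pos: [0.487, -0.1685, 0.0602]
tool_rot: [0.728, 0.685, 0.001, 0.0]
ft_force: [5.1, 4.8, 0.9]
grip_width: 0.386
```

Emit:
{"op": "send_rows", "data": {
  "moves": [
    {"linear":[0,0,0],"spin":0,"claw":0.6},
    {"linear":[0,0,0],"spin":0,"claw":0.6},
    {"linear":[0,0,0],"spin":0,"claw":0.6},
    {"linear":[0,0,-0.03],"spin":0,"claw":0.6},
    {"linear":[0.02,0,-0.03],"spin":0,"claw":0.6},
    {"linear":[0.025,0,-0.03],"spin":0,"claw":0.6},
    {"linear":[0.03,0,0],"spin":0,"claw":0.6},
    {"linear":[0,0,0],"spin":0,"claw":0.6}
  ]
}}

```text
clock: 30.57
tool_pos: [0.4913, -0.0911, 0.1517]
tool_rot: [0.728, 0.686, 0.001, 0.001]
ft_force: [-0.1, 0.2, -0.1]
grip_width: 0.594
```

Emit:
{"op": "send_rows", "data": {
  "moves": [
    {"linear":[0,0,0],"spin":0,"claw":0.6},
    {"linear":[0,0,0],"spin":0,"claw":0.6},
    {"linear":[0,0,0],"spin":0,"claw":0.6},
    {"linear":[0,0,0],"spin":0,"claw":0.6}
  ]
}}

```text
clock: 30.9
tool_pos: [0.4907, -0.0949, 0.1495]
tool_rot: [0.729, 0.685, -0.0, -0.0]
ft_force: [0.4, -0.2, 0.4]
grip_width: 0.601
```

```bash
python3 look.py w25; python3 bub.py b2
```

```text
t 30.9 pos [ 0.4907 -0.0949  0.1495] jaw -3.57 tz [-0.001  0.    -1.   ] F [ 0.4 -0.2  0.4] g 0.601 j [-0.35  0.26 -0.28  1.03 -0.    1.28]
pocket0 []
spare0 []
knob [([290.1, 259.9], 0.69, [0.484, -0.171])]
level [([112.9, 246.1], 0.61, [0.48, -0.023])]
[[168.5 249. ]
 [ 43.6 236.3]]
rows 40 171 cols 217
```

View pics/w25b.png

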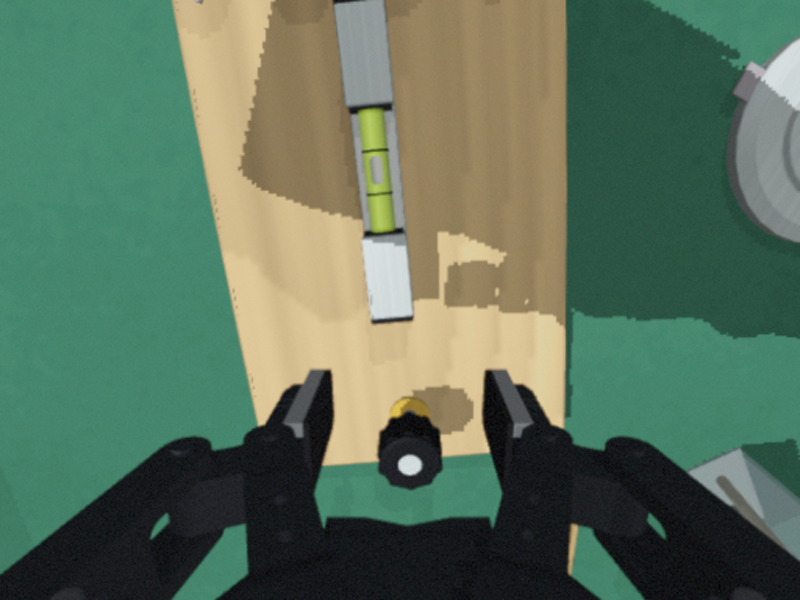

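View pics/b2z.png

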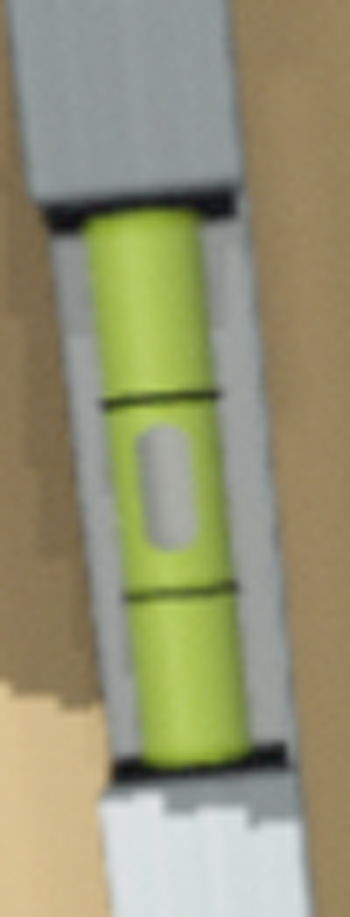

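```bash
python3 -c "
from h import *
delta([.487,-.1682,.06])"
```

```text
lin tool [-0.0739  0.0007  0.0899] spin None
```

Emit:
{"op": "send_rows", "data": {
  "moves": [
    {"linear":[-0.025,0.0007,0],"spin":0,"claw":0.6},
    {"linear":[-0.025,0,0],"spin":0,"claw":0.6},
    {"linear":[-0.0239,0,0.01],"spin":0,"claw":0.6},
    {"linear":[0,0,0.02],"spin":0,"claw":0.6},
    {"linear":[0,0,0.025],"spin":0,"claw":0.6},
    {"linear":[0,0,0.022],"spin":0,"claw":0.6},
    {"linear":[0,0,0.0129],"spin":0,"claw":0.6},
    {"linear":[0,0,0],"spin":0,"claw":0.6}
  ]
}}

```text
clock: 31.87
tool_pos: [0.4857, -0.1673, 0.0578]
tool_rot: [0.728, 0.685, -0.001, -0.002]
ft_force: [-0.6, -0.0, -0.1]
grip_width: 0.598
```

Emit:
{"op": "send_rows", "data": {
  "moves": [
    {"linear":[0,0,0],"spin":0,"claw":0.6},
    {"linear":[0,0,0],"spin":0,"claw":0.3},
    {"linear":[0,0,0],"spin":0,"claw":0.3},
    {"linear":[0,0,0],"spin":0,"claw":0.3},
    {"linear":[0,0,0],"spin":0,"claw":0.3}
  ]
}}

```text
clock: 32.28
tool_pos: [0.4871, -0.1682, 0.0613]
tool_rot: [0.728, 0.685, -0.0, 0.001]
ft_force: [-5.4, -0.1, 6.3]
grip_width: 0.389
```

```bash
python3 -c "
from h import *
st()"
```

```text
t 32.28 pos [ 0.4871 -0.1682  0.0613] jaw -3.5 tz [ 0.001 -0.001 -1.   ] F [-5.4 -0.1  6.3] g 0.389 j [-0.49  0.36 -0.4   0.81 -0.    1.14]
```

Emit:
{"op": "send_rows", "data": {
  "moves": [
    {"linear":[0,-0.0005,0],"spin":5.2,"claw":0.3},
    {"linear":[0,0,0],"spin":5.2,"claw":0.3},
    {"linear":[0,0,0],"spin":5.2,"claw":0.3},
    {"linear":[0,0,0],"spin":0,"claw":0.3},
    {"linear":[0,0,0],"spin":0,"claw":0.3}
  ]
}}

```text
clock: 32.7
tool_pos: [0.4876, -0.1683, 0.0613]
tool_rot: [0.814, 0.581, 0.001, 0.001]
ft_force: [1.2, -0.1, 8.4]
grip_width: 0.391
```

Emit:
{"op": "send_rows", "data": {
  "moves": [
    {"linear":[0,0,0],"spin":0,"claw":0.6},
    {"linear":[0,0,0],"spin":0,"claw":0.6},
    {"linear":[0,0,0],"spin":0,"claw":0.6},
    {"linear":[0,0,-0.03],"spin":0,"claw":0.6},
    {"linear":[0,0,-0.03],"spin":0,"claw":0.6},
    {"linear":[0,0,-0.03],"spin":0,"claw":0.6},
    {"linear":[0.02,0,-0.02],"spin":-6,"claw":0.6},
    {"linear":[0.02,0,0],"spin":-7,"claw":0.6}
  ]
}}

```text
clock: 33.37
tool_pos: [0.4994, -0.1303, 0.174]
tool_rot: [0.743, 0.67, 0.001, 0.003]
ft_force: [0.2, -0.1, 0.4]
grip_width: 0.598
```

Emit:
{"op": "send_rows", "data": {
  "moves": [
    {"linear":[0.02,0,0],"spin":-7,"claw":0.6},
    {"linear":[0.02,0,0],"spin":0,"claw":0.6},
    {"linear":[0,0,0],"spin":0,"claw":0.6},
    {"linear":[0,0,0],"spin":0,"claw":0.6},
    {"linear":[0,0,0],"spin":0,"claw":0.6},
    {"linear":[0,0,0],"spin":0,"claw":0.6}
  ]
}}

```text
clock: 33.87
tool_pos: [0.4995, -0.0903, 0.17]
tool_rot: [0.702, 0.712, -0.0, 0.0]
ft_force: [0.1, -0.7, 0.6]
grip_width: 0.601
```

```bash
python3 look.py w26; python3 bub.py b3
```

```text
t 33.87 pos [ 0.4995 -0.0903  0.17  ] jaw 0.86 tz [-0. -0. -1.] F [ 0.1 -0.7  0.6] g 0.601 j [-0.34  0.26 -0.22  1.09 -0.    1.22]
pocket0 []
spare0 []
knob [([280.2, 245.9], 0.74, [0.486, -0.171])]
level []
[[168.2 242.5]
 [ 54.  239.1]]
rows 51 171 cols 215
```

View pics/b3z.png

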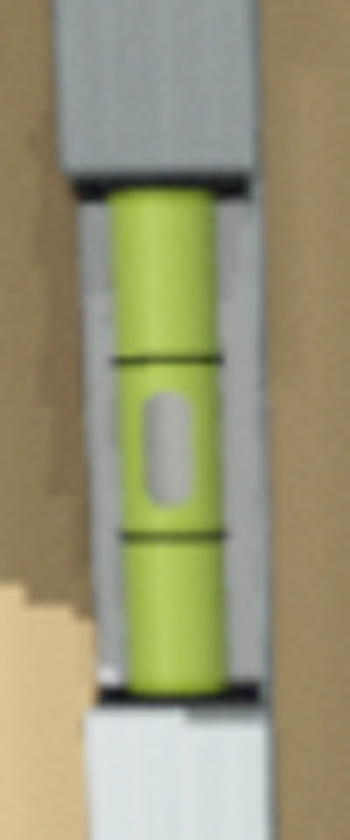

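View pics/w26b.png

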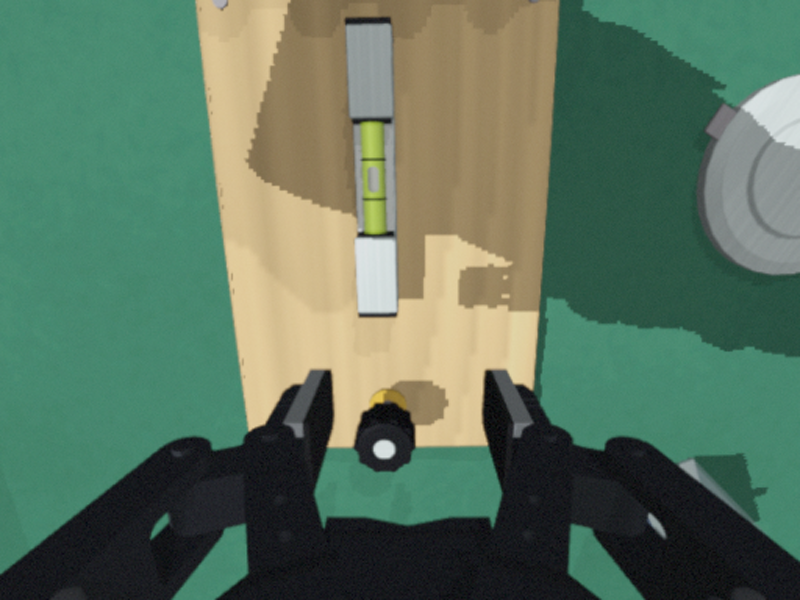

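Run:
```python
from h import *
f=512/800
A=onz('wrist',(19*f,368.5*f),.072);B=onz('wrist',(315.5*f,377*f),.072)
print(A,B,(A+B)/2,np.linalg.norm(A-B),np.degrees(np.arctan2(*(A-B)[[1,0]])))
A=onz('wrist',(120.5*f,372*f),.072);B=onz('wrist',(235.5*f,375.5*f),.072);print((A+B)/2)
```

```text
[0.47763347 0.05328034 0.072     ] [ 0.48131038 -0.09439298  0.072     ] [ 0.47947192 -0.02055632  0.072     ] 0.1477190944075406 91.4263133298041
[ 0.47989735 -0.02094436  0.072     ]
```

Emit:
{"op": "send_rows", "data": {
  "moves": [
    {"linear":[0,0,0],"spin":-7,"claw":0.85},
    {"linear":[0,0,0],"spin":-7,"claw":0.85},
    {"linear":[0,0,0],"spin":-7,"claw":0.85},
    {"linear":[0,0,0],"spin":-7,"claw":0.85},
    {"linear":[0,0,0],"spin":-7,"claw":0.85},
    {"linear":[0,0,0],"spin":-7,"claw":0.85},
    {"linear":[0,0,0],"spin":-7,"claw":0.85},
    {"linear":[0,0,0],"spin":-7,"claw":0.85}
  ]
}}

```text
clock: 34.83
tool_pos: [0.4995, -0.0897, 0.1701]
tool_rot: [0.282, 0.959, -0.0, -0.0]
ft_force: [-0.5, 0.1, -0.8]
grip_width: 0.852
```

Emit:
{"op": "send_rows", "data": {
  "moves": [
    {"linear":[0,0.0,0],"spin":-7,"claw":0.85},
    {"linear":[0,0,0],"spin":-7,"claw":0.85},
    {"linear":[0,0,0],"spin":-7,"claw":0.85},
    {"linear":[0,0,0],"spin":-7,"claw":0.85},
    {"linear":[0,0,0],"spin":-6.6,"claw":0.85},
    {"linear":[0,0,0],"spin":0,"claw":0.85},
    {"linear":[0,0,0],"spin":0,"claw":0.85}
  ]
}}

```text
clock: 35.42
tool_pos: [0.4995, -0.0897, 0.1701]
tool_rot: [-0.011, 1.0, 0.0, -0.0]
ft_force: [-0.3, -0.1, 0.1]
grip_width: 0.848
```

```bash
python3 -c "
from h import *
st(); delta([.4805,-.020,.13],91.7)"
```

```text
t 35.42 pos [ 0.4995 -0.0897  0.1701] jaw 91.28 tz [-0.  0. -1.] F [-0.3 -0.1  0.1] g 0.848 j [-0.34  0.26 -0.22  1.09 -0.   -0.36]
lin tool [0.0174 0.0701 0.0401] spin -0.42
after spin lin [0.0169 0.0703 0.0401]
```

Emit:
{"op": "send_rows", "data": {
  "moves": [
    {"linear":[0.006,0.0232,0],"spin":0,"claw":0.85},
    {"linear":[0.006,0.0232,0],"spin":0,"claw":0.85},
    {"linear":[0.0058,0.0232,0],"spin":0,"claw":0.85},
    {"linear":[0,0,0.02],"spin":0,"claw":0.85},
    {"linear":[0,0,0.02],"spin":0,"claw":0.85},
    {"linear":[0,0,0],"spin":0,"claw":0.85},
    {"linear":[0,0,0],"spin":0,"claw":0.85}
  ]
}}

```text
clock: 36.0
tool_pos: [0.4794, -0.0205, 0.1299]
tool_rot: [-0.012, 1.0, 0.0, -0.001]
ft_force: [0.4, 0.1, 1.0]
grip_width: 0.854
```

```bash
python3 look.py w27
```

```text
t 36.0 pos [ 0.4794 -0.0205  0.1299] jaw 91.34 tz [-0.002  0.    -1.   ] F [0.4 0.1 1. ] g 0.854 j [-0.21  0.24 -0.36  0.97 -0.   -0.24]
pocket0 [([228.4, 415.3], 0.65, [0.503, 0.117]), ([278.8, 406.5], 0.6, [0.554, 0.118]), ([171.6, 421.9], 0.58, [0.452, 0.114])]
spare0 [([112.1, 432.2], 0.76, [0.403, 0.136]), ([198.8, 415.3], 0.58, [0.487, 0.135])]
knob [([221.7, 60.0], 0.9, [0.49, -0.171])]
level [([202.2, 261.7], 0.77, [0.495, -0.019])]
```

View pics/w27b.png

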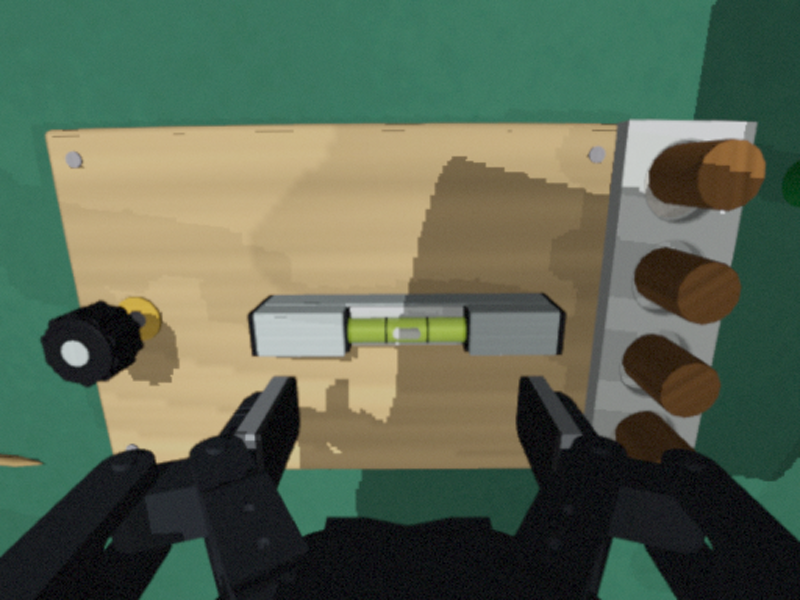

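Emit:
{"op": "send_rows", "data": {
  "moves": [
    {"linear":[0,0,0.02],"spin":0,"claw":0.85},
    {"linear":[0,0,0.02],"spin":0,"claw":0.85},
    {"linear":[0,0,0.01],"spin":0,"claw":0.85},
    {"linear":[0,0,0],"spin":0,"claw":0.85},
    {"linear":[0,0,0],"spin":0,"claw":0.85},
    {"linear":[0,0,0],"spin":0,"claw":0.85}
  ]
}}

```text
clock: 36.75
tool_pos: [0.4805, -0.0207, 0.081]
tool_rot: [-0.013, 1.0, -0.0, 0.001]
ft_force: [0.2, 0.4, 0.7]
grip_width: 0.851
```

```bash
python3 look.py w28
```

```text
t 36.75 pos [ 0.4805 -0.0207  0.081 ] jaw 91.48 tz [ 0.001 -0.    -1.   ] F [0.2 0.4 0.7] g 0.851 j [-0.21  0.29 -0.45  0.83 -0.   -0.24]
pocket0 [([250.0, 449.5], 0.84, [0.499, 0.116]), ([251.3, 447.8], 0.7, [0.5, 0.115])]
spare0 [([114.5, 476.6], 0.77, [0.404, 0.142]), ([253.0, 446.6], 0.49, [0.521, 0.143]), ([188.0, 459.8], 0.42, [0.462, 0.142])]
knob [([245.0, 6.6], 0.93, [0.484, -0.168])]
level [([221.2, 260.6], 0.87, [0.495, -0.02])]
```

View pics/w28b.png

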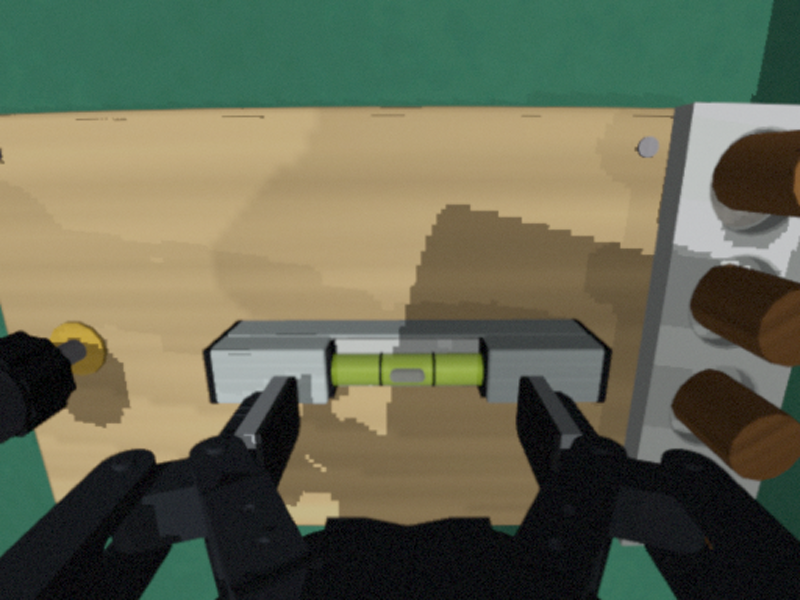

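Run:
```python
from h import *
f=512/800
for p in [(340,285),(402,275),(340,530),(402,540)]: print(onz('wrist',(p[0]*f,p[1]*f),.072))
A=onz('wrist',(370*f,208*f),.072);B=onz('wrist',(370*f,607*f),.072);print(A,B,(A+B)/2)
st()
```

```text
[ 0.46532839 -0.06474613  0.072     ]
[ 0.49035611 -0.06987506  0.072     ]
[0.46302723 0.02322495 0.072     ]
[0.48775385 0.02965907 0.072     ]
[ 0.47796679 -0.09396602  0.072     ] [0.47412154 0.0530711  0.072     ] [ 0.47604416 -0.02044746  0.072     ]
t 37.0 pos [ 0.4802 -0.0206  0.0806] jaw 91.5 tz [ 0.001 -0.    -1.   ] F [0.2 0.7 0.3] g 0.852 j [-0.21  0.29 -0.45  0.83  0.   -0.24]
```

Emit:
{"op": "send_rows", "data": {
  "moves": [
    {"linear":[0.0008,0,0.006],"spin":0,"claw":0.85},
    {"linear":[0,0,0.003],"spin":0,"claw":0.85},
    {"linear":[0,0,0],"spin":0,"claw":0.85},
    {"linear":[0,0,0],"spin":0,"claw":0.85}
  ]
}}

```text
clock: 37.33
tool_pos: [0.4788, -0.0205, 0.0708]
tool_rot: [-0.013, 1.0, 0.0, -0.0]
ft_force: [-0.3, 0.1, -0.1]
grip_width: 0.851
```

Emit:
{"op": "send_rows", "data": {
  "moves": [
    {"linear":[0,0,0.002],"spin":0,"claw":0.85},
    {"linear":[0,0,0],"spin":0,"claw":0.85}
  ]
}}

```text
clock: 37.5
tool_pos: [0.479, -0.0205, 0.0688]
tool_rot: [-0.013, 1.0, 0.0, -0.0]
ft_force: [-0.7, -0.4, -0.0]
grip_width: 0.85
```

```bash
python3 look.py w29
```

```text
t 37.5 pos [ 0.479  -0.0205  0.0688] jaw 91.5 tz [-0.  0. -1.] F [-0.7 -0.4 -0. ] g 0.85 j [-0.21  0.3  -0.47  0.8   0.   -0.24]
pocket0 [([263.4, 457.9], 0.69, [0.501, 0.116])]
spare0 [([112.5, 489.4], 0.96, [0.401, 0.143]), ([261.0, 457.7], 0.63, [0.521, 0.146])]
knob []
level [([229.6, 263.3], 0.95, [0.496, -0.018])]
```

View pics/w29b.png

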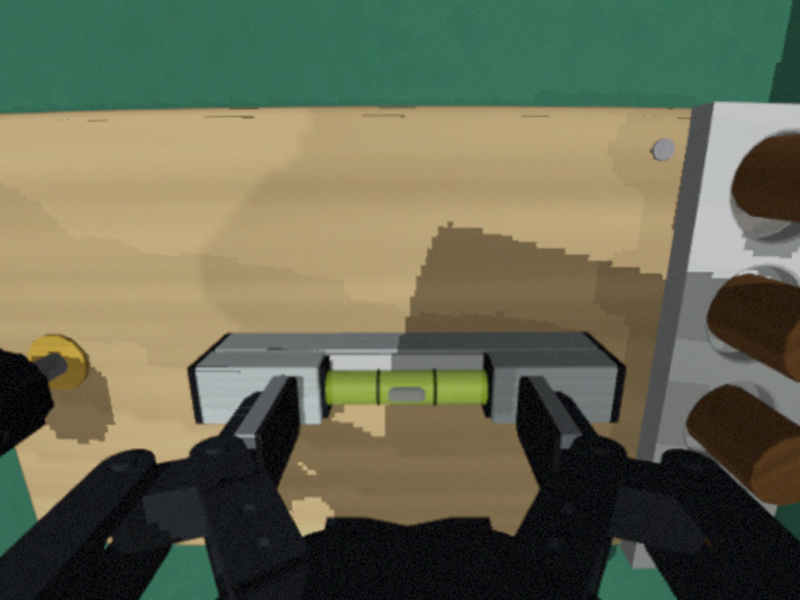

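Emit:
{"op": "send_rows", "data": {
  "moves": [
    {"linear":[0,0,0.002],"spin":0,"claw":0.85},
    {"linear":[0,0,0.001],"spin":0,"claw":0.85},
    {"linear":[0,0,0],"spin":0,"claw":0.85}
  ]
}}

```text
clock: 38.0
tool_pos: [0.4789, -0.0205, 0.0658]
tool_rot: [-0.013, 1.0, 0.0, -0.0]
ft_force: [-0.5, 0.5, -0.4]
grip_width: 0.849
```

Emit:
{"op": "send_rows", "data": {
  "moves": [
    {"linear":[0,0,0.001],"spin":0,"claw":0.85},
    {"linear":[0,0,0.001],"spin":0,"claw":0.85},
    {"linear":[0,0,0],"spin":0,"claw":0.85}
  ]
}}

```text
clock: 38.25
tool_pos: [0.479, -0.0205, 0.0639]
tool_rot: [-0.013, 1.0, 0.0, -0.0]
ft_force: [0.1, 0.1, 0.5]
grip_width: 0.849
```

Emit:
{"op": "send_rows", "data": {
  "moves": [
    {"linear":[0,0,0.001],"spin":0,"claw":0.85},
    {"linear":[0,0,0],"spin":0,"claw":0.85}
  ]
}}

```text
clock: 38.42
tool_pos: [0.4792, -0.0205, 0.0635]
tool_rot: [-0.013, 1.0, -0.0, 0.0]
ft_force: [-3.1, -0.8, 6.3]
grip_width: 0.852
```

Emit:
{"op": "send_rows", "data": {
  "moves": [
    {"linear":[0,0,0.0005],"spin":0,"claw":0.85},
    {"linear":[0,0,0],"spin":0,"claw":0.85},
    {"linear":[0,0,0],"spin":0,"claw":0.85}
  ]
}}

```text
clock: 38.67
tool_pos: [0.4792, -0.0206, 0.0634]
tool_rot: [-0.013, 1.0, -0.0, 0.0]
ft_force: [-5.5, 0.7, 17.8]
grip_width: 0.852
```

Emit:
{"op": "send_rows", "data": {
  "moves": [
    {"linear":[0,0,0],"spin":0,"claw":0.85},
    {"linear":[0,0,0],"spin":0,"claw":0.85},
    {"linear":[0,0,0],"spin":0,"claw":0.85},
    {"linear":[0,0,0],"spin":0,"claw":0.85},
    {"linear":[0,0,0],"spin":0,"claw":0.85},
    {"linear":[0,0,0],"spin":0,"claw":0.85},
    {"linear":[0,0,0],"spin":0,"claw":0.85},
    {"linear":[0,0,0],"spin":0,"claw":0.85}
  ]
}}

```text
clock: 39.33
tool_pos: [0.4792, -0.0205, 0.0634]
tool_rot: [-0.013, 1.0, -0.0, 0.0]
ft_force: [-5.3, 0.9, 19.3]
grip_width: 0.847
```

```bash
python3 look.py w30
python3 - <<'E'
from h import *
im=cv2.imread('pics/w30.png'); cv2.imwrite('pics/w30z.png',cv2.resize(im[205:285,200:325],None,fx=6,fy=6,interpolation=cv2.INTER_CUBIC))
E
```

```text
t 39.33 pos [ 0.4792 -0.0205  0.0634] jaw 91.5 tz [ 0.001 -0.    -1.   ] F [-5.3  0.9 19.3] g 0.847 j [-0.21  0.31 -0.48  0.78 -0.   -0.24]
pocket0 [([267.2, 464.5], 0.67, [0.501, 0.116])]
spare0 [([115.4, 498.5], 0.68, [0.403, 0.146])]
knob [([115.0, 498.5], 0.35, [0.404, 0.084])]
level [([232.2, 264.6], 0.82, [0.496, -0.017])]
```

View pics/w30z.png

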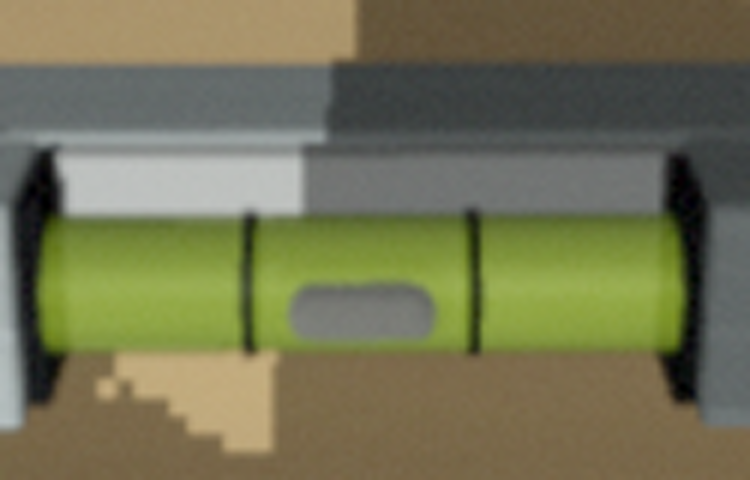

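View pics/w30b.png

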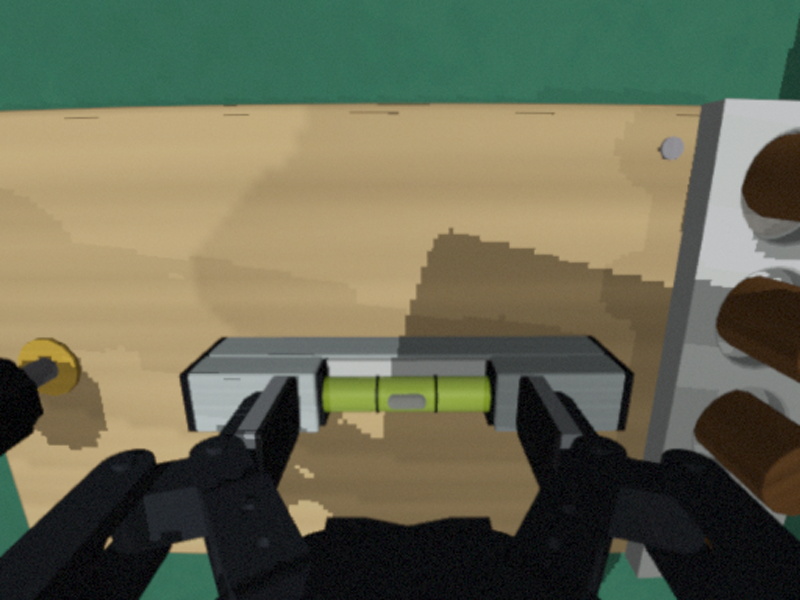

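Emit:
{"op": "send_rows", "data": {
  "moves": [
    {"linear":[0.0001,0,-0.0002],"spin":0,"claw":0.85},
    {"linear":[0,0,0],"spin":0,"claw":0.85},
    {"linear":[0,0,0],"spin":0,"claw":0.85},
    {"linear":[0,0,0],"spin":0,"claw":0.85},
    {"linear":[0,0,0],"spin":0,"claw":0.85},
    {"linear":[0,0,0],"spin":0,"claw":0.85},
    {"linear":[0,0,0],"spin":0,"claw":0.85},
    {"linear":[0,0,0],"spin":0,"claw":0.85}
  ]
}}

```text
clock: 40.25
tool_pos: [0.4792, -0.0205, 0.0634]
tool_rot: [-0.013, 1.0, -0.0, 0.0]
ft_force: [-3.5, 0.7, 13.1]
grip_width: 0.848
```

```bash
python3 look.py s31 side
python3 - <<'E'
from h import *
im=snap('wrist','w31.png'); cv2.imwrite('pics/w31z.png',cv2.resize(im[205:285,200:325],None,fx=6,fy=6,interpolation=cv2.INTER_CUBIC)); st()
E
```

```text
t 40.25 pos [ 0.4792 -0.0205  0.0634] jaw 91.5 tz [ 0.001 -0.    -1.   ] F [-3.5  0.7 13.1] g 0.848 j [-0.21  0.31 -0.48  0.78  0.   -0.24]
pocket0 [([241.5, 297.5], 0.85, [0.459, 0.112]), ([243.1, 320.1], 0.83, [0.41, 0.111]), ([238.7, 275.9], 0.77, [0.506, 0.109]), ([241.8, 255.7], 0.69, [0.549, 0.122]), ([241.6, 250.6], 0.43, [0.56, 0.123])]
spare0 [([332.7, 360.1], 0.88, [0.324, 0.297]), ([242.9, 252.7], 0.81, [0.559, 0.095]), ([368.3, 301.7], 0.73, [0.435, 0.38]), ([245.2, 323.2], 0.69, [0.399, 0.085])]
knob []
level [([198.4, 296.2], 0.78, [0.467, -0.056]), ([137.8, 214.3], 0.25, [0.714, -0.275])]
t 40.55 pos [ 0.4792 -0.0205  0.0634] jaw 91.5 tz [ 0.001 -0.    -1.   ] F [-3.3  1.1 13.4] g 0.848 j [-0.21  0.31 -0.48  0.78  0.   -0.24]
```

View pics/s31b.png

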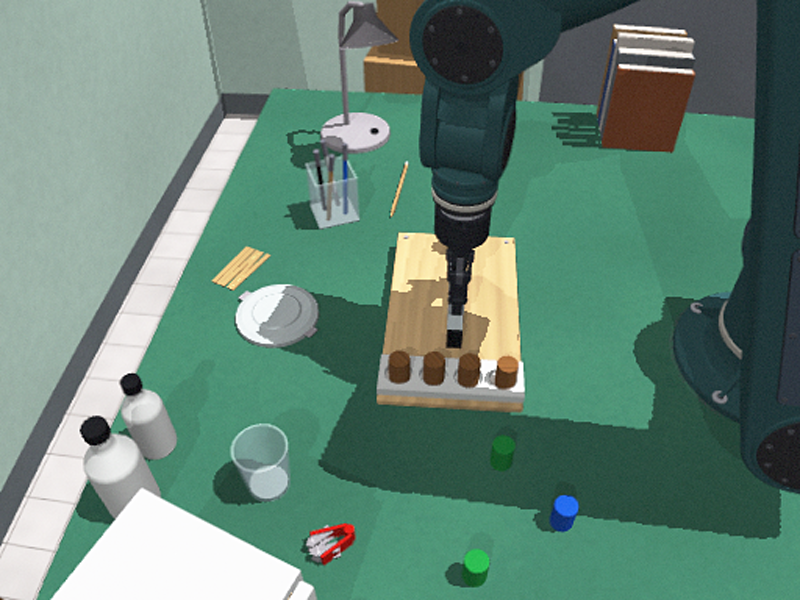

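View pics/w31z.png

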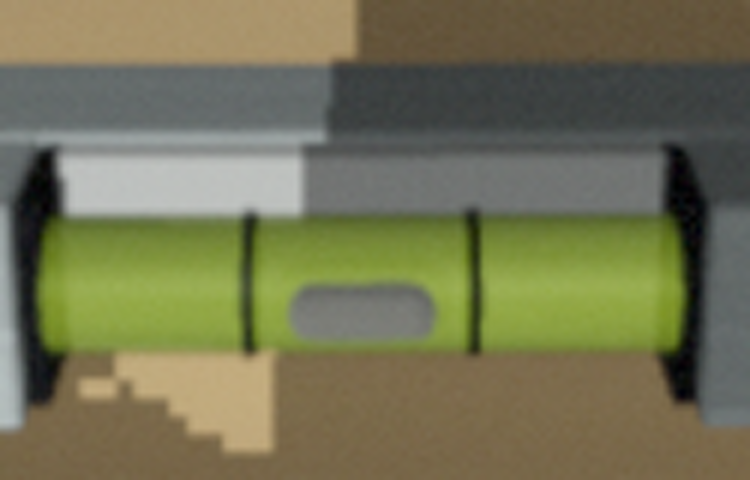

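All four cores are standing, nothing else has moved, the bubble is centred, and the press is a steady 13 N. I'm handing the job in.

```bash
python3 -c "
from station import manip
print(manip.finish_job())"
```

```text
the job is handed in; nothing more can be done
None
```

The job is handed in at about 40.6 s on the clock, with the arm still holding the level pressed. No verdict was reported.

- **Cores:** Both brown spare cores stand in the two outer pockets, which were the empty ones (pocket0 and pocket3). While lowering into pocket0 the core touched the pocket wall with about 11 N. I shifted the arm 1.5 to 2.5 mm until the force vanished, then released it. The last side picture shows all four cores upright.
- **Level and knob:** I laid the level lengthways on the bare middle of the board and let go. The bubble was about 6.4 mm off towards the mould. I turned the knob clockwise about 95° and then about 16°. During the first turn the grip was slightly off the knob's axis and pushed sideways with about 20 N. I eased that off and saw no shift of the board in the pictures afterwards.
- **Last checks:** Both open fingers press the level's shoulders at a steady 13 N, with about 3.5 N sideways force left. The bubble sits within about 0.1 mm of the middle between its lines. In the side picture the other things on the desk look unmoved; the knob is hidden behind the arm there.

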